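# Peg out the sloped finishing rest and lay the batten on it

## Task

Set up the sloped finishing rest: move the four turned pegs from the wooden peg rack into the four sockets of the aluminium rest, in order of height, the shortest next to the tall red stop and the tallest farthest from it. Then lay the pale batten lengthwise along the middle of the rest on the points of all four pegs, so that it slopes evenly down to the stop with its low end close to the stop (under a finger's breadth away), and let go.

Things in the scene. Friction and masses are not known exactly. Their poses are not given: they have to be found in the camera images.
- peg_0_center (a point): shortest peg: grey metal, squat; turned peg, 32 mm tall, standing upright: round foot 24 mm wide (its widest 4 mm), waist 12 mm wide, head 18 mm wide at 28 mm above the foot's underside, ending in a blunt cone, its point the top. This point is on its axis, half-way up (16 mm above the underside); z is up along the axis. 30 g
- peg_1_center (a point): second shortest peg: black, the squatter of the two black ones; turned peg, 38 mm tall, standing upright: round foot 24 mm wide (its widest 4 mm), waist 12 mm wide, head 18 mm wide at 34 mm above the foot's underside, ending in a blunt cone, its point the top. This point is on its axis, half-way up (19 mm above the underside); z is up along the axis. 30 g
- peg_2_center (a point): second tallest peg: grey metal, slender, the taller of the two grey ones; turned peg, 44 mm tall, standing upright: round foot 24 mm wide (its widest 4 mm), waist 12 mm wide, head 18 mm wide at 40 mm above the foot's underside, ending in a blunt cone, its point the top. This point is on its axis, half-way up (22 mm above the underside); z is up along the axis. 30 g
- peg_3_center (a point): tallest peg: black, slender, the taller of the two black ones; turned peg, 50 mm tall, standing upright: round foot 24 mm wide (its widest 4 mm), waist 12 mm wide, head 18 mm wide at 46 mm above the foot's underside, ending in a blunt cone, its point the top. This point is on its axis, half-way up (25 mm above the underside); z is up along the axis. 30 g
- batten_center (a point): pale sawn wooden batten, 36 x 300 x 22 mm (x, y, z), lying flat on the table in front of the racks. This point is its middle, half-way up (11 mm above its underside); y runs along its length, z up. 0.25 kg
- rest: aluminium plate 76 x 366 x 16 mm (x, y, z), flat on the table, fixed; origin: centre of its underside. Four black-floored sockets, 34 mm wide, 5 mm deep (floor 11 mm above origin), at (x, y) = (12, -105), (-12, -35), (12, 35), (-12, 105) mm; any peg fits any. Pegs in order put their points on a slope of 6 mm in 70 (0.0855 rad), 52 mm above origin at mid-length, so the batten's middle lies 63 mm above it
- stop: red end stop on one end of the rest, 166 mm from the rest's middle along its +y or -y: foot 76 x 26 x 10 mm with two black thumb knobs (to 27 mm) and an upright red plate 42 mm wide, 8 mm thick, rising 64 mm. Origin: centre of its underside, 16 mm above the table. The rest's other end has a low dark clamp, 27 mm high, without a plate
- peg_rack: the peg rack: wooden block 56 x 220 x 22 mm (x, y, z) fixed on the table. Origin: centre of its underside, y along its length. Its four seats, 55 mm apart at y = -82.5, -27.5, 27.5, 82.5 mm, are 28 mm wide and 4 mm deep (floor 18 mm above the origin); the pegs stand in them, one in each, in any order

How it is judged:
On the way:
1. the four pegs stand in the rest's sockets in order of height, shortest next to the red stop (((y of stop in the frame of rest above 0 m and (x of peg_0_center in the frame of rest between -0.02 and -0.004 m and y of peg_0_center in the frame of rest between 0.097 and 0.113 m and z of peg_0_center in the frame of rest below 0.03 m and angle between peg_0_center's own z axis and vertical below 0.1 rad) and (x of peg_1_center in the frame of rest between 0.004 and 0.02 m and y of peg_1_center in the frame of rest between 0.027 and 0.043 m and z of peg_1_center in the frame of rest below 0.033 m and angle between peg_1_center's own z axis and vertical below 0.1 rad) and (x of peg_2_center in the frame of rest between -0.02 and -0.004 m and y of peg_2_center in the frame of rest between -0.043 and -0.027 m and z of peg_2_center in the frame of rest below 0.036 m and angle between peg_2_center's own z axis and vertical below 0.1 rad) and (x of peg_3_center in the frame of rest between 0.004 and 0.02 m and y of peg_3_center in the frame of rest between -0.113 and -0.097 m and z of peg_3_center in the frame of rest below 0.039 m and angle between peg_3_center's own z axis and vertical below 0.1 rad)) or (y of stop in the frame of rest below 0 m and (x of peg_0_center in the frame of rest between 0.004 and 0.02 m and y of peg_0_center in the frame of rest between -0.113 and -0.097 m and z of peg_0_center in the frame of rest below 0.03 m and angle between peg_0_center's own z axis and vertical below 0.1 rad) and (x of peg_1_center in the frame of rest between -0.02 and -0.004 m and y of peg_1_center in the frame of rest between -0.043 and -0.027 m and z of peg_1_center in the frame of rest below 0.033 m and angle between peg_1_center's own z axis and vertical below 0.1 rad) and (x of peg_2_center in the frame of rest between 0.004 and 0.02 m and y of peg_2_center in the frame of rest between 0.027 and 0.043 m and z of peg_2_center in the frame of rest below 0.036 m and angle between peg_2_center's own z axis and vertical below 0.1 rad) and (x of peg_3_center in the frame of rest between -0.02 and -0.004 m and y of peg_3_center in the frame of rest between 0.097 and 0.113 m and z of peg_3_center in the frame of rest below 0.039 m and angle between peg_3_center's own z axis and vertical below 0.1 rad)))), for 0.2 s.
At the end, for the whole second after the job is handed in: Pegs upright in their sockets (8 mm), rising in height from the red stop; batten on the points, within 12 mm of the rest's centre line and 5 mm of the height the points give, sloping down to the stop by 3 to 6.5 degrees, aligned within 8 degrees, low end 0 to 30 mm from the stop; all at rest (((y of stop in the frame of rest above 0 m and (x of peg_0_center in the frame of rest between -0.02 and -0.004 m and y of peg_0_center in the frame of rest between 0.097 and 0.113 m and z of peg_0_center in the frame of rest below 0.03 m and angle between peg_0_center's own z axis and vertical below 0.1 rad) and (x of peg_1_center in the frame of rest between 0.004 and 0.02 m and y of peg_1_center in the frame of rest between 0.027 and 0.043 m and z of peg_1_center in the frame of rest below 0.033 m and angle between peg_1_center's own z axis and vertical below 0.1 rad) and (x of peg_2_center in the frame of rest between -0.02 and -0.004 m and y of peg_2_center in the frame of rest between -0.043 and -0.027 m and z of peg_2_center in the frame of rest below 0.036 m and angle between peg_2_center's own z axis and vertical below 0.1 rad) and (x of peg_3_center in the frame of rest between 0.004 and 0.02 m and y of peg_3_center in the frame of rest between -0.113 and -0.097 m and z of peg_3_center in the frame of rest below 0.039 m and angle between peg_3_center's own z axis and vertical below 0.1 rad) and y of batten_center in the frame of rest between -0.02 and 0.016 m) or (y of stop in the frame of rest below 0 m and (x of peg_0_center in the frame of rest between 0.004 and 0.02 m and y of peg_0_center in the frame of rest between -0.113 and -0.097 m and z of peg_0_center in the frame of rest below 0.03 m and angle between peg_0_center's own z axis and vertical below 0.1 rad) and (x of peg_1_center in the frame of rest between -0.02 and -0.004 m and y of peg_1_center in the frame of rest between -0.043 and -0.027 m and z of peg_1_center in the frame of rest below 0.033 m and angle between peg_1_center's own z axis and vertical below 0.1 rad) and (x of peg_2_center in the frame of rest between 0.004 and 0.02 m and y of peg_2_center in the frame of rest between 0.027 and 0.043 m and z of peg_2_center in the frame of rest below 0.036 m and angle between peg_2_center's own z axis and vertical below 0.1 rad) and (x of peg_3_center in the frame of rest between -0.02 and -0.004 m and y of peg_3_center in the frame of rest between 0.097 and 0.113 m and z of peg_3_center in the frame of rest below 0.039 m and angle between peg_3_center's own z axis and vertical below 0.1 rad) and y of batten_center in the frame of rest between -0.016 and 0.02 m)) and x of batten_center in the frame of rest between -0.012 and 0.012 m and z of batten_center in the frame of rest between 0.058 and 0.068 m and angle between batten_center's own z axis and vertical between 0.0555 and 0.1155 rad and angle between the y axis of batten_center and the y axis of rest, either way round below 0.14 rad and linear speed of each of work_batten, peg_0, peg_1, peg_2, peg_3 below 0.01 m/s); the robot touches nothing.
It also fails if it takes over 112 s, if anything falls off the work surface, if the arm or the gripper's body presses on something with over 40 N, if the wrist force passes 120 N, or if a joint passes its speed limit or range.

## Robot

A 6-joint arm with a two-finger parallel gripper is mounted at the origin on a cart in front of the work surface, level with it; the furniture and walls round the work are solid. World frame = base frame: x ahead of the robot, y to its left, z up, the work surface at z = 0. Lengths are in m, angles in rad, forces in N, time in s.
With the tool pointing down it reaches from about 0.35 to 0.975 m from the base axis. Payload 4.9 kg.
Tool frame: the origin (TCP) lies midway between the tips of the shut fingers; the grasp point (between the pads) lies manip.grip_depth behind it (manip.grip_depth is the distance from the TCP to the grasp point, in m); z points along the fingers, x is the direction in which the jaws open and shut, and the axes are right-handed (so a half turn about z gives the same grasp; the last joint's range is limited). The gripper opens to 85 mm and grips with 20 to 120 N. Pads are 22 mm wide; open, the fingers measure 114 mm over their backs; the gripper's body (76 mm by 85 mm) begins 54 mm behind the grasp point. The pads swing forward as they close: fully open they stand 13 mm farther back than shut.
Start: joints at [-1.407, 0.053, 1.613, -0, 1.476, -0.119], TCP at [0.174, -0.6, 0.196] pointing down, gripper open.
Joint ranges: [-3.01, 3.01], [-1.01, 2.22], [0.06, 2.58], [-1.02, 4.17], [0.09, 2.62], [-3.14, 3.14]. Speed limits (rad/s): [2.57, 2.57, 3.14, 3.14, 3.14, 3.14].

## Interface

Orientations are given as a unit quaternion [w, x, y, z].
In Python, from plant import state, grab_frame, ticket, manip gives the robot as it stands.
- The arm moves only by the tool carry_out, never from a script. Its argument "moves" is a list that holds one entry, the list of rows, each a list of 7 numbers: the turn, a rotation vector about the tool's x, y, z each as a share of 5 degrees, from -1 to 1, then the shift along the tool's x, y, z each as a share of 0.04 m, from -1 to 1, then the gripper command: -1 is shut, 1 is fully open, values between are in proportion. A call has 1 to 8 rows; each row shifts and turns the commanded pose from where the row before left it, along the tool's axes as they then stand; what a row does not reach is not made up. A row lasts 1/12 s, in which the tool goes at most 41.7 mm and 7.16 degrees, less where a joint would pass 70% of its speed; a pose out of reach is approached as far as the arm can. A call with a number of a shift or a turn outside -1 to 1 is refused whole. A call with a gripper value outside its range is refused whole. The fingers move at their own pace and stop on an object; the grip force is fixed at half the most. Time passes only in rows, so rows that do not move let the fingers close. It gives the time, the measured TCP pose, the force and the opening at its end, in the units of the state.
- state(): the state, without advancing time (a new reading comes with each control period).
- grab_frame(name): name is "scene" or "side" or "wrist"; returns a dict with "frame" (420x560x3 uint8, red, green, blue), "z_map" (420x560 float32, m along the optical axis (not along the pixel's ray), 0 where there is no reading), "K" (3x3 intrinsics, pixels), "world_from_camera" (4x4, takes a point from camera to world coordinates); the wrist camera has in their place "hand_eye" (4x4, takes a point from camera to tool coordinates, whose origin is the TCP and whose axes are the tool frame's). Camera axes: x right, y down, z forward; pixel columns grow to the right and rows downward; lengths in m; the calibration is good to about 2 mm. A picture is of the moment at which its call begins: read the wrist's pose just before it.
- ticket.job_done(): hands the job in, once; it reports no verdict.
The state is a dict: "time": time; "joint_pos": joint angles; "joint_vel": joint speeds; "joint_efforts": joint torques, N m; "tool_pos": TCP position; "tool_rot": TCP orientation; "contact_force": force on the tool from outside, world axes, zero at the start; "ft_torque": the same for the moment, N m; "gripper_width": opening from 0.0 (shut) to 1.0 (fully open).
Only numpy, scipy, OpenCV 4.12 (cv2) and the standard library are available. Lean on these libraries where they do the work, as an engineer would, in place of code of your own. Each camera call takes 0.05 s, during which the arm holds its last target.

## Working session

There is one attempt and no reset: what is moved stays moved. The work goes in short steps, Python scripts to look and compute and a tool call to move; the robot and the scene stay as the last step left them, time stands still between calls to the robot, and variables do not carry over. Pictures are saved under pics/ and viewed, and the job is handed in when it is done.

Besides the shell and the picture viewer there is one more tool, called after "Call:" as name(argument=value, ...) on one line, values as JSON. carry_out: Moves the arm, as the interface text tells. Shift numbers are shares of 0.04 m and turn numbers shares of 5 degrees, none past 1 either way. Its arguments: {"type":"object","properties":{"moves":{"type":"array"}},"required":["moves"]}

```bash
mkdir -p pics; ls; python3 - <<'E'
from plant import state, grab_frame, ticket, manip
import cv2,numpy as np
print(state()); print({k:getattr(manip,k) for k in dir(manip) if k[0]!='_'})
for n in ("scene","side","wrist"):
    f=grab_frame(n); cv2.imwrite(f"pics/{n}0.png",f["frame"][:,:,::-1]); np.savez(f"pics/{n}0.npz",**f)
    print(n,f["K"].tolist(),f.get("world_from_camera",f.get("hand_eye")).round(4).tolist())
E
```

```text
pics
{'time': 0.0, 'joint_pos': array([-1.40701913e+00,  5.33601717e-02,  1.61427198e+00,  1.85369099e-05,
        1.47596555e+00, -1.19018899e-01]), 'joint_vel': array([ 1.27207982e-04, -2.98605048e-04, -3.66624181e-04,  6.29775528e-05,
       -1.50523734e-03,  3.83906622e-04]), 'joint_efforts': array([-1.80806852e-03, -3.93682086e+01, -3.70176744e+01, -2.79181168e-04,
        6.88008178e-03,  1.15631698e-05]), 'tool_pos': array([ 0.17428508, -0.59950597,  0.19447417]), 'tool_rot': array([-6.99516472e-04,  7.99699563e-01, -6.00399536e-01, -7.18198325e-04]), 'contact_force': array([ 0.19154   , -0.72012625,  0.14662206]), 'ft_torque': array([-0.00287982, -0.00233963, -0.04314887]), 'gripper_width': 0.9981649450846228}
{'IKError': <class 'plant.IKError'>, 'grip_depth': 0.0187}
scene [[456.54374095898186, 0.0, 279.5526452584692], [0.0, 456.54374095898186, 204.3269045666578], [0.0, 0.0, 1.0]] [[-0.8571, -0.3915, 0.3348, 0.1067], [-0.515, 0.639, -0.5713, 0.7201], [0.0097, -0.6621, -0.7494, 0.9881], [0.0, 0.0, 0.0, 1.0]]
side [[508.0555137184772, 0.0, 275.8335842477117], [0.0, 508.0555137184772, 211.96040923244092], [0.0, 0.0, 1.0]] [[-0.8797, -0.2119, 0.4257, -0.006], [-0.4753, 0.3672, -0.7995, 1.0241], [0.0131, -0.9057, -0.4237, 0.5954], [0.0, 0.0, 0.0, 1.0]]
wrist [[342.008145086041, 0.0, 278.25130628295085], [0.0, 342.008145086041, 211.905003149114], [0.0, 0.0, 1.0]] [[1.0, -0.0004, 0.0008, -0.0], [0.0001, 0.9471, 0.3209, -0.0833], [-0.0009, -0.3209, 0.9471, -0.1782], [0.0, 0.0, 0.0, 1.0]]
```

View pics/scene0.png

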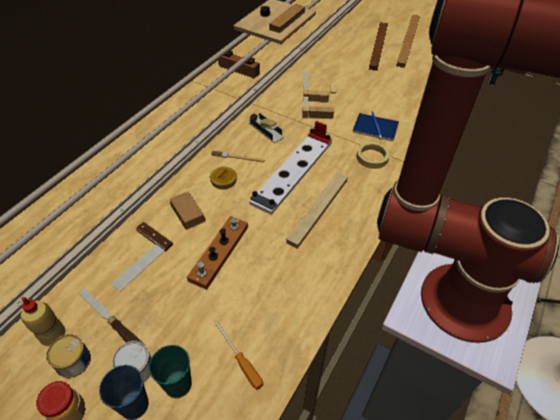

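View pics/side0.png

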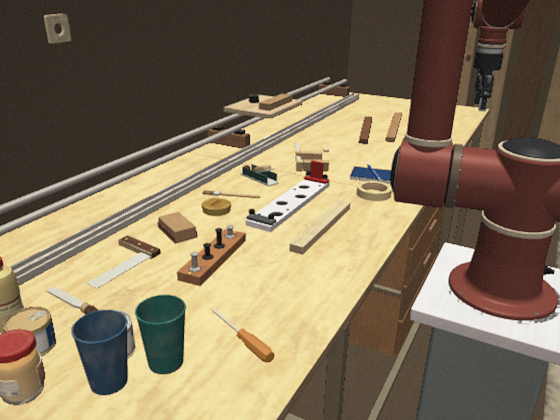

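View pics/wrist0.png

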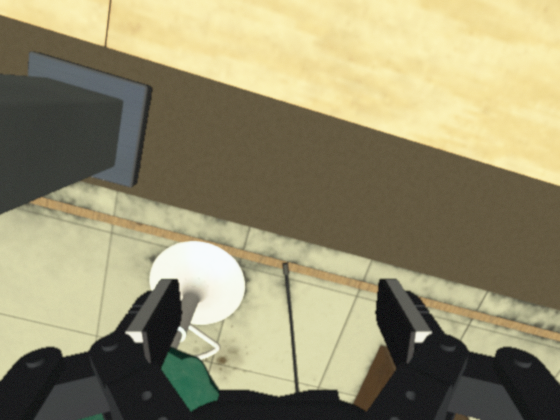

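The scene view shows the rest around (290,172) with the red stop at its upper-right end (319,132) and the dark clamp at (263,202). The rack is at (218,252) with four pegs, and the batten runs (345,178)–(295,240). I'll enlarge it and compute the coordinates.

```bash
cat > h.py <<'E'
import numpy as np,cv2
from scipy.spatial.transform import Rotation as R
def cloud(f,T=None):
    z=f["z_map"];K=f["K"];T=f["world_from_camera"] if T is None else T
    v,u=np.indices(z.shape);P=np.stack([(u-K[0,2])/K[0,0]*z,(v-K[1,2])/K[1,1]*z,z],-1)
    return P@T[:3,:3].T+T[:3,3]
def toolT(s):
    q=s["tool_rot"];T=np.eye(4);T[:3,:3]=R.from_quat([q[1],q[2],q[3],q[0]]).as_matrix();T[:3,3]=s["tool_pos"];return T
E
python3 - <<'E'
from h import *
for n,(x0,y0,x1,y1) in dict(scene=(170,110,360,300),side=(160,140,370,290)).items():
    f=dict(np.load(f"pics/{n}0.npz")); W=cloud(f)
    c=f["frame"][y0:y1,x0:x1,::-1]; cv2.imwrite(f"pics/{n}0c.png",cv2.resize(c,None,fx=600/(y1-y0) if n=='scene' else 800/(x1-x0),fy=600/(y1-y0) if n=='scene' else 800/(x1-x0),interpolation=2))
    # segments by height
    sub=W[y0:y1,x0:x1]; hsv=cv2.cvtColor(c,cv2.COLOR_BGR2HSV)
    m=(sub[...,2]>0.008)&(sub[...,2]<0.12)&(f["z_map"][y0:y1,x0:x1]>0)
    k,l,st,_=cv2.connectedComponentsWithStats(m.astype(np.uint8))
    for i in range(1,k):
        if st[i,4]>150:
            p=sub[l==i];r=cv2.minAreaRect((p[:,:2]*1000).astype(np.float32))
            print(n,st[i].tolist(),np.round(r[0],1),np.round(r[1],1),round(r[2],1),"z",np.percentile(p[:,2],[5,50,99]).round(4))
E
```

```text
scene [0, 0, 73, 67, 1133] [ 901.2 -142.5] [385.4  44.9] 89.5 z [0.0115 0.02   0.0337]
scene [132, 0, 32, 8, 217] [ 642.  -442.2] [107.7  18.3] 32.0 z [0.0103 0.0229 0.0359]
scene [80, 3, 32, 27, 385] [ 765.5 -295.4] [ 47.5 133.2] 72.1 z [0.01   0.0263 0.0554]
scene [79, 11, 83, 92, 2334] [ 583.2 -168.2] [364.8  80.2] 89.2 z [0.0097 0.0145 0.0746]
scene [40, 57, 27, 21, 448] [743.2 -28.4] [79.6 79. ] 41.0 z [0.0128 0.0185 0.0235]
scene [116, 62, 62, 75, 1158] [443.  -71.6] [303.5  38.3] 89.5 z [0.0126 0.0199 0.0249]
scene [0, 82, 35, 36, 734] [753.3 132.4] [ 59.9 108.6] 63.7 z [0.0126 0.0291 0.034 ]
scene [17, 106, 61, 73, 1668] [596.4 195.7] [ 59.3 224.9] 5.7 z [0.0135 0.0203 0.0625]
side [0, 0, 122, 66, 2055] [ 991.3 -317.2] [226.3 720.5] 0.2 z [0.0103 0.0248 0.0885]
side [85, 2, 84, 88, 2439] [ 629.3 -332.5] [175.9 712.2] 15.5 z [0.0108 0.0173 0.0761]
side [82, 24, 35, 20, 417] [ 763.3 -296.1] [ 52.7 127.8] 71.2 z [0.0101 0.0245 0.0553]
side [189, 24, 21, 15, 228] [ 492.  -490.2] [ 63.9 110.5] 19.1 z [0.0091 0.0121 0.021 ]
side [197, 41, 13, 18, 174] [ 427.6 -343.9] [37.3 97.8] 18.9 z [0.0092 0.0206 0.0269]
side [41, 57, 30, 17, 380] [742.  -25.7] [79.8 83.8] 29.1 z [0.011  0.0206 0.0241]
side [129, 60, 61, 52, 997] [442.4 -70.8] [305.6  39.8] 89.8 z [0.0101 0.0217 0.025 ]
side [0, 72, 37, 28, 713] [752.8 132.8] [ 61.8 108.3] 64.1 z [0.0111 0.0309 0.0346]
side [17, 85, 68, 58, 1663] [596.  196.9] [ 60.1 223.1] 5.5 z [0.0109 0.0221 0.0642]
```

```bash
sleep 1; ls pics
```

```text
scene0.npz
scene0.png
scene0c.png
side0.npz
side0.png
side0c.png
wrist0.npz
wrist0.png
```

View pics/scene0c.png

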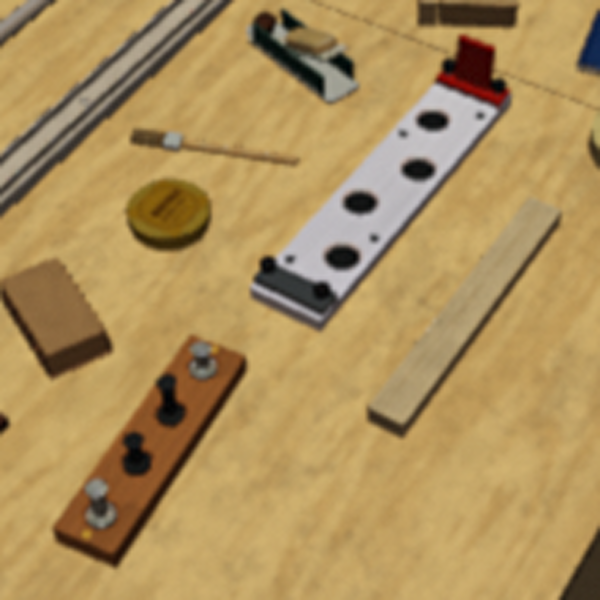

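View pics/side0c.png

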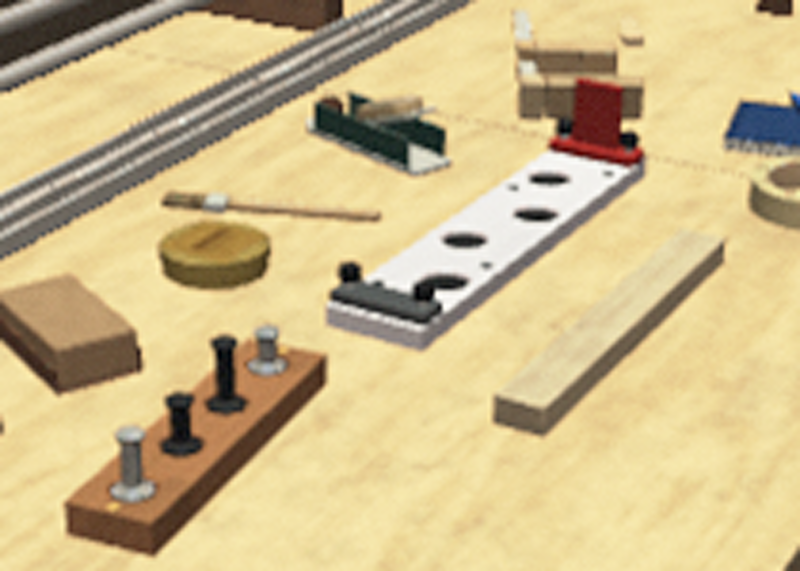

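Reading both crops, the rack from far-left to the rest end holds tall grey (peg 2), short black (peg 1), tall black (peg 3) and short grey (peg 0). The stop is at the rest's world −y end. I'll move above the work for a wrist-camera measurement.

```bash
cat >> h.py <<'E'
import json
def pose(x,y,z,yaw=0,tilt=0):
    """yaw deg of tool x about world z; tilt: rotation (rad) about world x after"""
    M=R.from_euler('z',yaw,degrees=True).as_matrix()@np.diag([1.,-1,-1])
    T=np.eye(4);T[:3,:3]=R.from_rotvec([tilt,0,0]).as_matrix()@M;T[:3,3]=[x,y,z];return T
def plan(target,g=1,n=None,start=None,dec=2,per=0.95):
    from plant import state
    T=toolT(state()) if start is None else start
    d=target[:3,3]-T[:3,3]; rv=R.from_matrix(T[:3,:3].T@target[:3,:3]).as_rotvec()
    need=max(np.linalg.norm(d)/0.04/per,np.linalg.norm(rv)/np.radians(5)/per)
    n=n or max(1,int(np.ceil(need)))
    p0=T[:3,3].copy();R0=T[:3,:3].copy();rows=[];C=T.copy()
    for i in range(1,n+1):
        Rt=R0@R.from_rotvec(rv*i/n).as_matrix();pt=p0+d*i/n
        a=R.from_matrix(C[:3,:3].T@Rt).as_rotvec()/np.radians(5);s=C[:3,:3].T@(pt-C[:3,3])/0.04
        a=np.round(a,dec)+0;s=np.round(s,dec)+0
        rows.append([*map(float,a),*map(float,s),g])
        C[:3,3]=C[:3,3]+C[:3,:3]@s*0.04;C[:3,:3]=C[:3,:3]@R.from_rotvec(a*np.radians(5)).as_matrix()
    for k in range(0,n,8): print(json.dumps(rows[k:k+8]).replace(".0,",",").replace(" ",""))
    print("end",C[:3,3].round(4),"n",n)
    return C
E
python3 - <<'E'
from h import *
plan(pose(0.5,-0.02,0.32,0))
E
```

```text
[[0,0,-0.82,-0.65,-0.66,-0.17,1],[0,0,-0.82,-0.6,-0.7,-0.18,1],[0,0,-0.82,-0.54,-0.75,-0.17,1],[0,0,-0.82,-0.49,-0.78,-0.17,1],[0,0,-0.82,-0.44,-0.81,-0.17,1],[-0.01,0,-0.82,-0.37,-0.85,-0.18,1],[0,0,-0.82,-0.32,-0.87,-0.17,1],[0,0.01,-0.82,-0.25,-0.89,-0.17,1]]
[[0,0,-0.82,-0.19,-0.9,-0.18,1],[0,0,-0.82,-0.12,-0.91,-0.17,1],[0,0,-0.82,-0.05,-0.93,-0.18,1],[0,0,-0.82,0.01,-0.92,-0.17,1],[0,0,-0.82,0.07,-0.92,-0.17,1],[0,0,-0.82,0.14,-0.91,-0.18,1],[0,0,-0.82,0.21,-0.9,-0.17,1],[0,0,-0.82,0.27,-0.89,-0.17,1]]
[[0,0,-0.82,0.33,-0.86,-0.18,1],[0,0,-0.82,0.4,-0.83,-0.17,1]]
end [ 0.5001 -0.0201  0.3199] n 18
```

Call:
carry_out(moves=[[[0, 0, -0.82, -0.65, -0.66, -0.17, 1], [0, 0, -0.82, -0.6, -0.7, -0.18, 1], [0, 0, -0.82, -0.54, -0.75, -0.17, 1], [0, 0, -0.82, -0.49, -0.78, -0.17, 1], [0, 0, -0.82, -0.44, -0.81, -0.17, 1], [-0.01, 0, -0.82, -0.37, -0.85, -0.18, 1], [0, 0, -0.82, -0.32, -0.87, -0.17, 1], [0, 0.01, -0.82, -0.25, -0.89, -0.17, 1]]])

```text
time: 0.82
tool_pos: [0.3196, -0.3405, 0.2509]
tool_rot: [0.0, 0.937, -0.349, 0.0]
contact_force: [0.5, 0.1, -0.6]
gripper_width: 1.002
```

Call:
carry_out(moves=[[[0, 0, -0.82, -0.19, -0.9, -0.18, 1], [0, 0, -0.82, -0.12, -0.91, -0.17, 1], [0, 0, -0.82, -0.05, -0.93, -0.18, 1], [0, 0, -0.82, 0.01, -0.92, -0.17, 1], [0, 0, -0.82, 0.07, -0.92, -0.17, 1], [0, 0, -0.82, 0.14, -0.91, -0.18, 1], [0, 0, -0.82, 0.21, -0.9, -0.17, 1], [0, 0, -0.82, 0.27, -0.89, -0.17, 1]]])

```text
time: 1.48
tool_pos: [0.4643, -0.0827, 0.3064]
tool_rot: [0.001, 0.998, -0.07, 0.0]
contact_force: [-0.0, -0.3, 0.5]
gripper_width: 0.995
```

Call:
carry_out(moves=[[[0, 0, -0.82, 0.33, -0.86, -0.18, 1], [0, 0, -0.82, 0.4, -0.83, -0.17, 1], [0, 0, 0, 0, 0, 0, 1]]])

```text
time: 1.73
tool_pos: [0.5022, -0.0156, 0.3211]
tool_rot: [-0.0, 1.0, 0.005, 0.001]
contact_force: [-0.4, -0.4, 0.1]
gripper_width: 0.996
```

```bash
python3 - <<'E'
from h import *
from plant import *
s=state();print(s["tool_pos"],s["tool_rot"])
f=grab_frame("wrist");f["T"]=toolT(s)@f["hand_eye"];np.savez("pics/w1.npz",**f)
cv2.imwrite("pics/w1.png",f["frame"][:,:,::-1])
W=cloud(f,f["T"])
m=(W[...,2]>0.008)&(W[...,2]<0.12)&(f["z_map"]>0)
k,l,st,_=cv2.connectedComponentsWithStats(m.astype(np.uint8))
for i in range(1,k):
  if st[i,4]>150:
    p=W[l==i];r=cv2.minAreaRect((p[:,:2]*1000).astype(np.float32))
    print(st[i].tolist(),np.round(r[0],1),np.round(r[1],1),round(r[2],1),"z",np.percentile(p[:,2],[5,50,99]).round(4))
E
```

```text
[ 0.50215043 -0.0155723   0.3210679 ] [-4.87614154e-04  9.99988948e-01  4.55933499e-03  1.03832336e-03]
[334, 0, 48, 84, 3764] [604.4 134.7] [56.3 97.3] 5.8 z [0.0181 0.0221 0.0659]
[426, 1, 103, 88, 5011] [755.7 129.6] [ 61.4 106.4] 62.4 z [0.0158 0.0318 0.0341]
[223, 87, 29, 201, 5087] [445.  -72.8] [300.4  36.2] 89.2 z [0.0201 0.0218 0.0238]
[492, 99, 68, 257, 6477] [ 903.5 -148.9] [ 38.9 431. ] 0.1 z [0.0105 0.0215 0.0343]
[300, 138, 69, 237, 11346] [ 585.3 -167.7] [359.4  76.6] 88.8 z [0.0113 0.0161 0.0776]
[418, 141, 60, 56, 2601] [746.  -29.5] [79.2 80.5] 65.9 z [0.0186 0.0211 0.0233]
[392, 213, 112, 39, 675] [ 765.4 -133.3] [170.9  20.1] 18.5 z [0.0082 0.0095 0.012 ]
[430, 311, 44, 34, 570] [ 794.9 -296.1] [29.8 86.1] 64.7 z [0.0102 0.0245 0.0389]
[188, 327, 60, 55, 1682] [ 402.1 -358.3] [103.1 101.5] 57.7 z [0.0102 0.0235 0.0261]
[339, 379, 45, 30, 687] [ 660.9 -446.4] [81.3 27.9] 28.7 z [0.0095 0.0248 0.0364]
```

View pics/w1.png

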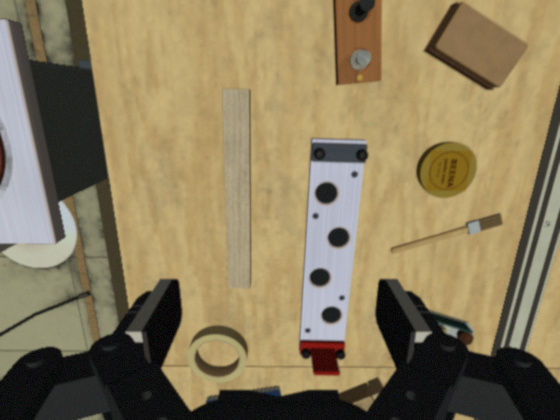

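The wrist view shows the rest (sockets near (326,193), (339,237), (319,277), (331,315), stop at (322,350)), the batten at (237,188), and the near end of the rack with peg 0 at (361,60) and peg 3 at (362,9). Next I'll compute socket and rest pose from the dark blobs, and get a rack view.

```bash
cat >> h.py <<'E'
def ray_at(f,T,u,v,z):
    K=f["K"];d=T[:3,:3]@np.array([(u-K[0,2])/K[0,0],(v-K[1,2])/K[1,1],1]);o=T[:3,3];return (o+d*(z-o[2])/d[2])
E
python3 - <<'E'
from h import *
from plant import *
def sock(f,T,seeds,r):
    g=cv2.cvtColor(f["frame"],cv2.COLOR_RGB2GRAY);P=[]
    for (u,v) in seeds:
        m=np.zeros_like(g);cv2.circle(m,(u,v),r,1,-1)
        b=((g<110)&(m>0)).astype(np.uint8);k,l,st,c=cv2.connectedComponentsWithStats(b)
        i=1+np.argmax(st[1:,4]);P.append(ray_at(f,T,*c[i],0.0155)[:2]); print(c[i].round(1),st[i,4],(P[-1]*1000).round(1))
    P=np.array(P)*1000;Q=np.array([(12,-105),(-12,-35),(12,35),(-12,105)],float)
    q=Q-Q.mean(0);p=P-P.mean(0);a=np.arctan2((q[:,0]*p[:,1]-q[:,1]*p[:,0]).sum(),(q*p).sum())
    print("rest centre",P.mean(0).round(1),"yaw deg",np.degrees(a).round(2),"dist",np.linalg.norm(np.diff(P,axis=0),axis=1).round(1))
f=dict(np.load("pics/w1.npz"));sock(f,f["T"],[(331,315),(319,277),(339,237),(326,193)],15)
f=dict(np.load("pics/scene0.npz"));s=190/600;sock(f,f["world_from_camera"],[(int(170+u*s),int(110+v*s)) for u,v in[(432,120),(418,168),(360,202),(342,257)]],8)
print()
plan(pose(0.5,0.20,0.32,0))
E
```

```text
[331.  314.5] 247 [ 593.8 -276.6]
[319.5 276.9] 281 [ 571.3 -206.2]
[338.1 237. ] 321 [ 596.6 -137. ]
[325.8 192.6] 371 [574.  -66.6]
rest centre [ 583.9 -171.6] yaw deg -1.12 dist [73.9 73.7 73.9]
[306.5 147.7] 50 [ 592.2 -273.6]
[302.1 163.3] 56 [ 569.1 -202.9]
[283.5 173.8] 58 [ 594.4 -133. ]
[278. 191.] 65 [571.8 -63.5]
rest centre [ 581.9 -168.2] yaw deg -0.98 dist [74.4 74.3 73.1]

[[0,0,0.01,0,-0.91,0,1],[0,0,0.01,0,-0.91,0,1],[0.01,0,0.01,0,-0.9,0,1],[0,0,0.01,0,-0.91,0,1],[0,0,0.01,-0.01,-0.91,0,1],[0,0,0.01,0,-0.91,0.01,1]]
end [0.4999 0.2001 0.3198] n 6
```

Call:
carry_out(moves=[[[0, 0, 0, 0, -0.91, 0, 1], [0, 0, 0, 0, -0.91, 0, 1], [0, 0, 0, 0, -0.9, 0, 1], [0, 0, 0, 0, -0.91, 0, 1], [0, 0, 0, 0, -0.91, 0, 1], [0, 0, 0, 0, -0.91, 0, 1], [0, 0, 0, 0, 0, 0, 1]]])

```text
time: 2.37
tool_pos: [0.4991, 0.2014, 0.3189]
tool_rot: [-0.0, 1.0, 0.002, -0.001]
contact_force: [0.1, 0.7, 0.4]
gripper_width: 1.004
```

```bash
python3 - <<'E'
from h import *
from plant import *
s=state();print(s["tool_pos"],s["tool_rot"])
f=grab_frame("wrist");f["T"]=toolT(s)@f["hand_eye"];np.savez("pics/w2.npz",**f)
cv2.imwrite("pics/w2.png",f["frame"][:,:,::-1])
W=cloud(f,f["T"])
m=(W[...,2]>0.008)&(W[...,2]<0.12)&(f["z_map"]>0)
k,l,st,_=cv2.connectedComponentsWithStats(m.astype(np.uint8))
for i in range(1,k):
  if st[i,4]>150:
    p=W[l==i];r=cv2.minAreaRect((p[:,:2]*1000).astype(np.float32))
    print(st[i].tolist(),np.round(r[0],1),np.round(r[1],1),round(r[2],1),"z",np.percentile(p[:,2],[5,50,99]).round(4))
E
```

```text
[0.4991299  0.20136841 0.31887841] [-2.87210394e-04  9.99997246e-01  2.15887464e-03 -8.74498556e-04]
[201, 0, 59, 29, 264] [438.8 383.5] [ 5.9 77.3] 66.2 z [0.0084 0.01   0.0133]
[324, 77, 46, 160, 6483] [598.5 195.7] [ 56.6 220.2] 5.7 z [0.0189 0.0221 0.0654]
[436, 94, 90, 48, 2053] [778.6 257.6] [ 52.1 116.6] 82.8 z [0.0088 0.0156 0.0178]
[500, 118, 60, 235, 5816] [903.7  65.4] [ 38.7 382.9] 0.1 z [0.0105 0.0216 0.0343]
[409, 172, 88, 68, 3109] [755.7 130.8] [ 60.2 106. ] 63.1 z [0.0177 0.0319 0.0341]
[0, 233, 39, 100, 2650] [ 76.5 -17.1] [188.7  60.5] 75.7 z [0.0087 0.0124 0.0381]
[232, 236, 25, 155, 3416] [445. -70.] [297.   36.3] 89.3 z [0.0199 0.0219 0.0238]
[303, 274, 57, 126, 5285] [ 586.4 -113.1] [253.   76.5] 88.8 z [0.0111 0.0161 0.0421]
[407, 277, 49, 44, 1251] [754.7 -19.8] [53.1 81.1] 45.1 z [0.0146 0.0212 0.0232]
```

View pics/w2.png

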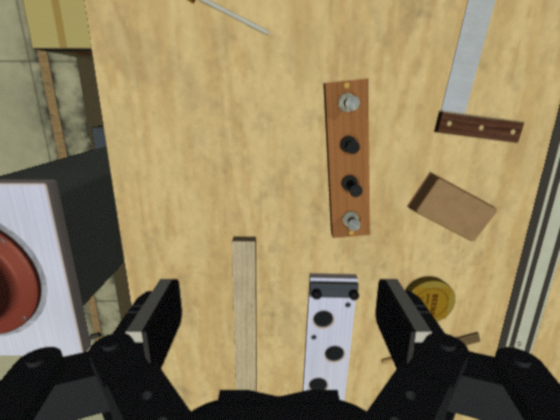

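The view shows the four pegs at (350,103), (349,146), (352,185), (352,221). I'll measure head positions from the depth points above the rack.

```bash
python3 - <<'E'
from h import *
rf=lambda n:dict(np.load(f"pics/{n}.npz"))
for n in("w2","scene0","side0"):
    f=rf(n);T=f.get("T",f.get("world_from_camera"));W=cloud(f,T)
    c=np.array([.5975,.1958]);a=np.radians(5.6);ex=np.array([np.cos(a),np.sin(a)]);ey=np.array([-np.sin(a),np.cos(a)])
    L=W[...,:2]-c;lx=L@ex;ly=L@ey
    top=(abs(lx)<.034)&(abs(ly)<.125)&(abs(W[...,2]-.022)<.004)
    r=cv2.minAreaRect((W[top][:,:2]*1000).astype(np.float32));print(n,"rack top",np.round(r[0],1),np.round(r[1],1),round(r[2],2))
    for y in(-.0825,-.0275,.0275,.0825):
        m=(abs(lx)<.03)&(abs(ly-y)<.02)&(W[...,2]>.03)&(W[...,2]<.09)
        p=W[m];zt=np.percentile(p[:,2],97);h=p[p[:,2]>zt-.006]
        e=(h[:,:2].max(0)+h[:,:2].min(0))/2
        print(y,len(p),"ztop",zt.round(4),"mean",(h[:,:2].mean(0)*1000).round(1),"mid",(e*1000).round(1),"nominal",((c+y*ey)*1000).round(1))
E
```

```text
w2 rack top [598.6 195.7] [ 56.6 220.2] 5.67
-0.0825 132 ztop 0.0498 mean [606.3 114.6] mid [606.6 113.9] nominal [605.6 113.7]
-0.0275 179 ztop 0.0674 mean [601.  168.9] mid [601.4 169.1] nominal [600.2 168.4]
0.0275 152 ztop 0.0561 mean [595.5 223.3] mid [595.9 223.2] nominal [594.8 223.2]
0.0825 176 ztop 0.0618 mean [589.7 277.8] mid [589.9 277.3] nominal [589.4 277.9]
scene0 rack top [596. 197.] [ 58.1 222.4] 5.96
-0.0825 37 ztop 0.0491 mean [604.1 115. ] mid [604.8 115.3] nominal [605.6 113.7]
-0.0275 59 ztop 0.0669 mean [598.1 170.3] mid [599.3 169.9] nominal [600.2 168.4]
0.0275 46 ztop 0.0551 mean [593.  224.4] mid [593.3 224. ] nominal [594.8 223.2]
0.0825 58 ztop 0.0612 mean [586.5 279.5] mid [587.  278.8] nominal [589.4 277.9]
side0 rack top [596.2 196.7] [ 59.7 222.8] 5.51
-0.0825 46 ztop 0.0492 mean [603.3 116.7] mid [605.3 115.5] nominal [605.6 113.7]
-0.0275 85 ztop 0.0668 mean [597.7 170.6] mid [599.3 169.6] nominal [600.2 168.4]
0.0275 73 ztop 0.0549 mean [592.8 225.3] mid [594.3 223.1] nominal [594.8 223.2]
0.0825 86 ztop 0.0617 mean [586.4 280. ] mid [587.3 278.3] nominal [589.4 277.9]
```

Heights confirm the identities: along the rack from −y, 50 mm (peg 0), 67 mm (peg 3), 56 mm (peg 1) and 62 mm (peg 2), against expected tops of 50, 68, 56 and 62. I'll check how well dead reckoning matches the measured pose, then plan peg 0.

```bash
cat >> h.py <<'E'
import os
def apply(T,rows):
    C=T.copy()
    for r in rows:
        C[:3,3]=C[:3,3]+C[:3,:3]@np.array(r[3:6])*0.04;C[:3,:3]=C[:3,:3]@R.from_rotvec(np.array(r[:3])*np.radians(5)).as_matrix()
    return C
RACK={0:-.0825,3:-.0275,1:.0275,2:.0825}
def rackpos(k,c=(.5975,.1960),a=5.67):
    a=np.radians(a);y=RACK[k];return c[0]-y*np.sin(a),c[1]+y*np.cos(a)
SOCK={0:(.012,-.105),1:(-.012,-.035),2:(.012,.035),3:(-.012,.105)}
def restpos(x,y,c=(.5832,-.1703),a=-1.05):
    a=np.radians(a);return c[0]+x*np.cos(a)-y*np.sin(a),c[1]+x*np.sin(a)+y*np.cos(a)
def seq(steps,start):
    """steps: list of (target pose, g, n or None) ; prints rows in chunks of 8"""
    import io,contextlib
    C=start;allr=[]
    for t,g,n in steps:
        if t is None: allr+= [[0,0,0,0,0,0,g]]*n; continue
        b=io.StringIO()
        with contextlib.redirect_stdout(b): C=plan(t,g,n,start=C)
        for ln in b.getvalue().splitlines():
            if ln.startswith("[["): allr+=json.loads(ln)
    for k in range(0,len(allr),8): print(json.dumps(allr[k:k+8]).replace(".0,",",").replace(" ",""))
    print("end",C[:3,3].round(4),"rows",len(allr)); return C
E
python3 - <<'E'
from h import *
from plant import state
T0=np.eye(4);T0[:3,:3]=R.from_quat([.8,-.6,0,0]).as_matrix();T0[:3,3]=[.174,-.6,.196]
rows=[[0,0,-0.82,-0.65,-0.66,-0.17,1],[0,0,-0.82,-0.6,-0.7,-0.18,1],[0,0,-0.82,-0.54,-0.75,-0.17,1],[0,0,-0.82,-0.49,-0.78,-0.17,1],[0,0,-0.82,-0.44,-0.81,-0.17,1],[-0.01,0,-0.82,-0.37,-0.85,-0.18,1],[0,0,-0.82,-0.32,-0.87,-0.17,1],[0,0.01,-0.82,-0.25,-0.89,-0.17,1],
[0,0,-0.82,-0.19,-0.9,-0.18,1],[0,0,-0.82,-0.12,-0.91,-0.17,1],[0,0,-0.82,-0.05,-0.93,-0.18,1],[0,0,-0.82,0.01,-0.92,-0.17,1],[0,0,-0.82,0.07,-0.92,-0.17,1],[0,0,-0.82,0.14,-0.91,-0.18,1],[0,0,-0.82,0.21,-0.9,-0.17,1],[0,0,-0.82,0.27,-0.89,-0.17,1],
[0,0,-0.82,0.33,-0.86,-0.18,1],[0,0,-0.82,0.4,-0.83,-0.17,1]]
C=apply(T0,rows);print(C[:3,3]);C=apply(C,[[0,0,0,0,-.91,0,1]]*5+[[0,0,0,0,-.9,0,1]])
print(C.round(4)); s=state();print(s["tool_pos"],toolT(s).round(4)[:3,:3])
np.save("cmd.npy",C)
x,y=rackpos(0);print(x,y)
C=seq([(pose(x,y,.09),.1,None),(pose(x,y,.06),.1,1),(None,.1,1)],C);np.save("cmd.npy",C)
E
```

```text
[ 0.49917914 -0.01993286  0.32036491]
[[ 1.      0.0011 -0.      0.4989]
 [ 0.0011 -1.     -0.0011  0.1981]
 [-0.      0.0011 -1.      0.3201]
 [ 0.      0.      0.      1.    ]]
[0.4994721  0.19892576 0.31894445] [[ 1.      0.0028 -0.0016]
 [ 0.0028 -1.     -0.0017]
 [-0.0016  0.0017 -1.    ]]
0.6056508949176731 0.11390363642620308
[[0,0,0,0.33,0.26,0.72,0.1],[0,0,0,0.34,0.27,0.72,0.1],[0,0,0,0.33,0.26,0.72,0.1],[0.01,0,0.01,0.33,0.26,0.72,0.1],[0,0,0,0.34,0.26,0.72,0.1],[0,0,0,0.33,0.27,0.72,0.1],[0,0,0,0.33,0.26,0.72,0.1],[0,0,0,0.34,0.26,0.71,0.1]]
[[0,0,0,0,0,0.75,0.1],[0,0,0,0,0,0,0.1]]
end [0.6058 0.114  0.0602] rows 10
```

Call:
carry_out(moves=[[[0, 0, 0, 0.33, 0.26, 0.72, 0.1], [0, 0, 0, 0.34, 0.27, 0.72, 0.1], [0, 0, 0, 0.33, 0.26, 0.72, 0.1], [0.01, 0, 0.01, 0.33, 0.26, 0.72, 0.1], [0, 0, 0, 0.34, 0.26, 0.72, 0.1], [0, 0, 0, 0.33, 0.27, 0.72, 0.1], [0, 0, 0, 0.33, 0.26, 0.72, 0.1], [0, 0, 0, 0.34, 0.26, 0.71, 0.1]]])

```text
time: 3.08
tool_pos: [0.607, 0.1103, 0.0882]
tool_rot: [0.001, 1.0, -0.002, -0.0]
contact_force: [-0.1, 1.2, 0.7]
gripper_width: 0.551
```

Call:
carry_out(moves=[[[0, 0, 0, 0, 0, 0.75, 0.1], [0, 0, 0, 0, 0, 0, 0.1], [0, 0, 0, 0, 0, 0, 0.1]]])

```text
time: 3.33
tool_pos: [0.6048, 0.1114, 0.0577]
tool_rot: [0.0, 1.0, -0.002, -0.003]
contact_force: [0.3, 0.7, 1.2]
gripper_width: 0.55
```

```bash
python3 - <<'E'
from h import *
from plant import *
for i in range(4):
    s=state();print(s["time"],s["tool_pos"],s["gripper_width"],np.abs(s["joint_vel"]).max())
    f=grab_frame("wrist")
f["T"]=toolT(s)@f["hand_eye"]
cv2.imwrite("pics/w3.png",f["frame"][:,:,::-1]);np.savez("pics/w3.npz",**f)
E
```

```text
3.3333 [0.60482781 0.11140935 0.05766523] 0.5498436579210397 0.06015894957573133
3.3833 [0.60669457 0.11211261 0.06029658] 0.5496693298430936 0.043168170731442704
3.4333 [0.60789836 0.11262879 0.06198998] 0.5497998500620217 0.02293064663752668
3.4833 [0.60847101 0.11303048 0.06280473] 0.553530388237079 0.011029350876949045
```

View pics/w3.png

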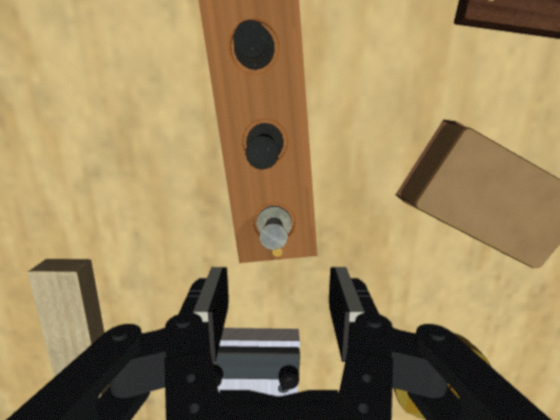

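Call:
carry_out(moves=[[[0, 0, 0, 0, 0, 0, 0.1], [0, 0, 0, 0, 0, 0, 0.1], [0, 0, 0, 0, 0, 0, 0.1]]])

```text
time: 3.78
tool_pos: [0.6075, 0.1137, 0.0611]
tool_rot: [0.0, 1.0, -0.0, 0.001]
contact_force: [-0.4, -0.1, -0.8]
gripper_width: 0.55
```

```bash
cat >> h.py <<'E'
def heads(f,T,ks,c=(.5975,.196),a=5.67):
    W=cloud(f,T)
    for k in ks:
        x,y=rackpos(k,c,a);H=.018+.032+.006*k
        m=(np.hypot(W[...,0]-x,W[...,1]-y)<.02)&(W[...,2]>H-.009)&(W[...,2]<H+.008);p=W[m]
        print(k,m.sum(),"z",np.percentile(p[:,2],97).round(4),"mean",(p[:,:2].mean(0)*1000).round(1),"mid",((p.max(0)+p.min(0))[:2]*500).round(1),"nominal",round(x*1000,1),round(y*1000,1))
E
python3 - <<'E'
from h import *
from plant import *
for i in range(2):
    s=state();print(s["time"],s["tool_pos"],s["tool_rot"])
    f=grab_frame("wrist")
    heads(f,toolT(s)@f["hand_eye"],[0,3,1])
E
```

```text
3.7833 [0.60747672 0.11366256 0.06110893] [ 8.87005318e-05  9.99999544e-01 -1.58059685e-04  9.37656225e-04]
0 582 z 0.0495 mean [606.2 114.5] mid [606.1 113.9] nominal 605.7 113.9
3 903 z 0.0676 mean [600.8 168.7] mid [600.7 168.4] nominal 600.2 168.6
1 1074 z 0.0557 mean [595.6 222.9] mid [595.4 223. ] nominal 594.8 223.4
3.8333 [0.60719811 0.11363254 0.06069053] [ 1.17998855e-04  9.99999816e-01 -1.78850557e-04  5.67365575e-04]
0 585 z 0.0497 mean [606.1 114.5] mid [606.1 114.1] nominal 605.7 113.9
3 910 z 0.0677 mean [600.7 168.7] mid [600.7 168.4] nominal 600.2 168.6
1 1081 z 0.0556 mean [595.5 222.9] mid [595.3 223. ] nominal 594.8 223.4
```

```bash
sed -i 's/c=(.5975,.1960),a=5.67/c=(.598,.1960),a=5.67/' h.py; python3 - <<'E'
from h import *
C=np.load("cmd.npy");x,y=rackpos(0)
C=seq([(pose(x,y,.027),.1,2),(None,.1,6),(None,-1,6)],C)
np.save("cmd.npy",C)
E
```

```text
[[0,0,0,0,0,0.41,0.1],[0,0,0,0.01,0,0.42,0.1],[0,0,0,0,0,0,0.1],[0,0,0,0,0,0,0.1],[0,0,0,0,0,0,0.1],[0,0,0,0,0,0,0.1],[0,0,0,0,0,0,0.1],[0,0,0,0,0,0,0.1]]
[[0,0,0,0,0,0,-1],[0,0,0,0,0,0,-1],[0,0,0,0,0,0,-1],[0,0,0,0,0,0,-1],[0,0,0,0,0,0,-1],[0,0,0,0,0,0,-1]]
end [0.6062 0.114  0.027 ] rows 14
```

Call:
carry_out(moves=[[[0, 0, 0, 0, 0, 0.41, 0.1], [0, 0, 0, 0, 0, 0.42, 0.1], [0, 0, 0, 0, 0, 0, 0.1], [0, 0, 0, 0, 0, 0, 0.1], [0, 0, 0, 0, 0, 0, 0.1], [0, 0, 0, 0, 0, 0, 0.1], [0, 0, 0, 0, 0, 0, 0.1], [0, 0, 0, 0, 0, 0, 0.1]]])

```text
time: 4.55
tool_pos: [0.6076, 0.1134, 0.0277]
tool_rot: [0.0, 1.0, -0.0, 0.001]
contact_force: [0.1, -0.2, 0.0]
gripper_width: 0.549
```

Call:
carry_out(moves=[[[0, 0, 0, 0, 0, 0, -1], [0, 0, 0, 0, 0, 0, -1], [0, 0, 0, 0, 0, 0, -1], [0, 0, 0, 0, 0, 0, -1], [0, 0, 0, 0, 0, 0, -1], [0, 0, 0, 0, 0, 0, -1]]])

```text
time: 5.05
tool_pos: [0.6069, 0.1134, 0.0266]
tool_rot: [0.0, 1.0, -0.0, -0.0]
contact_force: [-0.4, -0.4, -0.1]
gripper_width: -0.002
```

```bash
python3 - <<'E'
from h import *
from plant import *
s=state();print(s["tool_pos"],s["gripper_width"]*85,s["contact_force"])
f=grab_frame("wrist");cv2.imwrite("pics/w4.png",f["frame"][:,:,::-1])
C=np.load("cmd.npy");C[:3,3]=[.6058,.114,.027]
x,y=rackpos(0);X,Y=restpos(*SOCK[0]);print(X,Y)
C=seq([(pose(x,y,.08),-1,2),(None,-1,2),(pose(x,y,.12),-1,2),(pose(X,Y,.12),-1,None),(None,-1,2)],C);np.save("cmd.npy",C)
E
```

```text
[0.60687689 0.11335814 0.02664539] -0.20067379543598096 [-0.38221643 -0.40787901 -0.10480759]
0.5932738672155713 -0.27550226803317046
[[0,0,0,0,0,-0.66,-1],[0,0,0,0.01,0,-0.66,-1],[0,0,0,0,0,0,-1],[0,0,0,0,0,0,-1],[0,0,0,0,0,-0.5,-1],[0,0,0,0,0,-0.5,-1],[0,0,0,-0.03,0.89,0,-1],[0,0,0,-0.03,0.88,0,-1]]
[[0,0,0,-0.03,0.89,0,-1],[0,0,0,-0.03,0.88,0,-1],[0,0,0,-0.03,0.89,0,-1],[0,0,0,-0.03,0.88,0,-1],[0,0,0,-0.03,0.89,0,-1],[0,0,0,-0.03,0.88,0,-1],[0,0,0,-0.03,0.89,0,-1],[0,0,0,-0.03,0.88,0,-1]]
[[0,0,0,-0.02,0.89,0,-1],[0,0,0,0,0,0,-1],[0,0,0,0,0,0,-1]]
end [ 0.5935 -0.2756  0.1199] rows 19
```

View pics/w4.png

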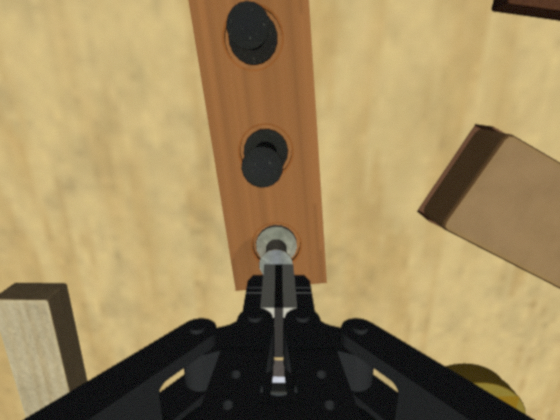

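```bash
python3 - <<'E'
from h import *
from plant import *
s=state();f=grab_frame("wrist");T=toolT(s);E=f["hand_eye"];K=f["K"]
def pr(p): q=np.linalg.inv(E)@np.r_[p,1];return (K@(q[:3]/q[2]))[:2].round(1),q[2].round(3)
print("TCP",pr([0,0,0]),"grasp",pr([0,0,-.0187]))
z=f["z_map"];print(z[225:420:6,277].round(3))
W=cloud(f,T@E)
for v in range(225,380,6):print(v,W[v,277].round(3),f["frame"][v,277])
heads(f,T@E,[0,3,1])
cv2.imwrite("pics/w4c.png",cv2.resize(f["frame"][200:400,190:370,::-1],None,fx=3,fy=3,interpolation=2))
E
```

```text
TCP (array([277.3, 248.9]), np.float64(0.195)) grasp (array([277.2, 264.2]), np.float64(0.178))
[0.199 0.195 0.194 0.189 0.175 0.172 0.174 0.151 0.146 0.142 0.137 0.133
 0.128 0.124 0.122 0.123 0.124 0.125 0.126 0.126 0.128 0.128 0.254 0.25
 0.244 0.238 0.24  0.234 0.232 0.087 0.083 0.084 0.081]
225 [0.607 0.125 0.019] [99 75 56]
231 [0.607 0.123 0.023] [129 131 115]
237 [0.607 0.12  0.025] [125 129 112]
243 [0.607 0.119 0.032] [54 50 43]
249 [0.607 0.122 0.046] [85 85 75]
255 [0.607 0.12  0.049] [127 131 131]
261 [0.607 0.117 0.048] [133 139 139]
267 [0.607 0.125 0.07 ] [18 18 15]
273 [0.607 0.125 0.075] [ 9 11 12]
279 [0.607 0.124 0.079] [14 12 16]
285 [0.607 0.125 0.085] [14 11 15]
291 [0.607 0.124 0.089] [ 9 12 13]
297 [0.607 0.125 0.094] [15 12 13]
303 [0.607 0.125 0.098] [14 10 13]
309 [0.607 0.124 0.101] [61 58 56]
315 [0.607 0.121 0.1  ] [61 60 55]
321 [0.607 0.119 0.1  ] [61 60 56]
327 [0.607 0.116 0.1  ] [59 57 55]
333 [0.607 0.114 0.1  ] [58 56 52]
339 [0.607 0.111 0.1  ] [62 60 57]
345 [0.607 0.108 0.099] [64 62 59]
351 [0.607 0.106 0.1  ] [60 59 57]
357 [ 0.606  0.012 -0.001] [139 123  90]
363 [0.606 0.011 0.004] [86 80 76]
369 [0.606 0.012 0.01 ] [90 84 80]
375 [0.606 0.012 0.016] [98 94 91]
0 427 z 0.0489 mean [605.6 117.8] mid [606.  115.6] nominal 605.7 113.9
3 1345 z 0.0676 mean [600.7 168.8] mid [600.4 168.3] nominal 600.2 168.6
1 1668 z 0.0556 mean [595.5 222.9] mid [595.3 223.1] nominal 594.8 223.4
```

View pics/w4c.png

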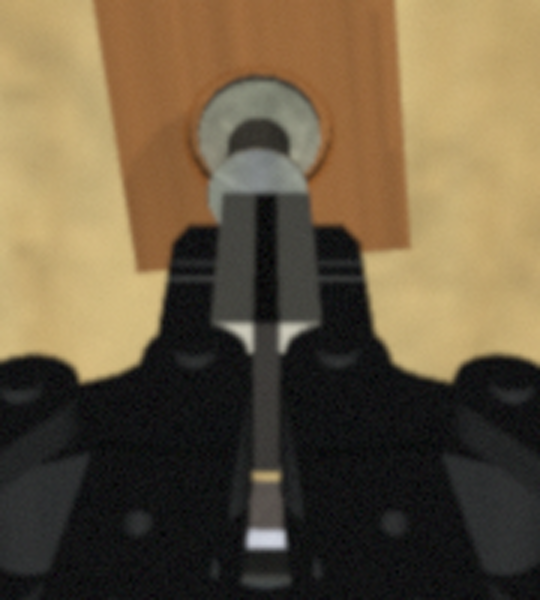

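```bash
python3 - <<'E'
from h import *
from plant import *
f=grab_frame("wrist");E=f["hand_eye"]
for n,ff in(("now",f),("w3 55%",dict(np.load("pics/w3.npz"))),("w2 open",dict(np.load("pics/w2.npz")))):
    P=cloud(ff,E)  # tool coords
    m=(abs(P[...,0])<.07)&(abs(P[...,1])<.02)&(P[...,2]<-.02)&(P[...,2]>-.11)&(ff["z_map"]>0)
    p=P[m]
    print(n,m.sum(),"max z",np.percentile(p[:,2],[50,90,99,100]).round(4))
    for zz in np.arange(-.1,0,.01):
        q=P[(abs(P[...,0])<.07)&(abs(P[...,1])<.03)&(P[...,2]>=zz)&(P[...,2]<zz+.01)&(ff["z_map"]>0)]
        if len(q):
            print(zz.round(2),len(q),"x",q[:,0].min().round(3),q[:,0].max().round(3),"|x|min",abs(q[:,0]).min().round(3),"y",q[:,1].min().round(3),q[:,1].max().round(3))
cv2.imwrite("pics/w3c.png",cv2.resize(dict(np.load("pics/w3.npz"))["frame"][220:420,90:460,::-1],None,fx=2,fy=2,interpolation=2))
E
```

```text
now 25547 max z [-0.0938 -0.0694 -0.0219 -0.02  ]
-0.1 8296 x -0.045 0.045 |x|min 0.002 y -0.017 0.011
-0.09 4500 x -0.036 0.038 |x|min 0.001 y -0.015 0.012
-0.08 1351 x -0.021 0.022 |x|min 0.0 y -0.014 0.012
-0.07 888 x -0.013 0.014 |x|min 0.0 y -0.012 -0.006
-0.06 823 x -0.013 0.014 |x|min 0.0 y -0.012 -0.006
-0.05 581 x -0.013 0.014 |x|min 0.0 y -0.012 -0.007
-0.04 13 x -0.005 0.007 |x|min 0.0 y -0.011 -0.011
-0.03 286 x -0.009 0.008 |x|min 0.0 y -0.009 0.003
-0.02 174 x -0.009 0.008 |x|min 0.0 y -0.009 0.005
-0.01 150 x -0.006 0.006 |x|min 0.0 y -0.007 -0.002
w3 55% 24441 max z [-0.0935 -0.0638 -0.0439 -0.0374]
-0.1 9606 x -0.058 0.059 |x|min 0.019 y -0.016 0.013
-0.09 3251 x -0.056 0.056 |x|min 0.022 y -0.015 0.013
-0.08 1640 x -0.043 0.043 |x|min 0.023 y -0.013 0.011
-0.07 1393 x -0.037 0.038 |x|min 0.023 y -0.012 0.011
-0.06 1166 x -0.037 0.038 |x|min 0.023 y -0.012 0.011
-0.05 758 x -0.036 0.038 |x|min 0.023 y -0.012 0.011
-0.04 43 x -0.023 0.024 |x|min 0.023 y -0.009 0.007
w2 open 21672 max z [-0.0994 -0.0657 -0.052  -0.0479]
-0.1 4256 x -0.07 0.07 |x|min 0.037 y -0.015 0.012
-0.09 1965 x -0.064 0.057 |x|min 0.041 y -0.013 0.008
-0.08 2177 x -0.056 0.057 |x|min 0.041 y -0.012 0.012
-0.07 1747 x -0.056 0.057 |x|min 0.041 y -0.012 0.011
-0.06 1162 x -0.055 0.057 |x|min 0.042 y -0.012 0.011
-0.05 56 x -0.043 0.044 |x|min 0.042 y -0.009 0.008
```

View pics/w3c.png

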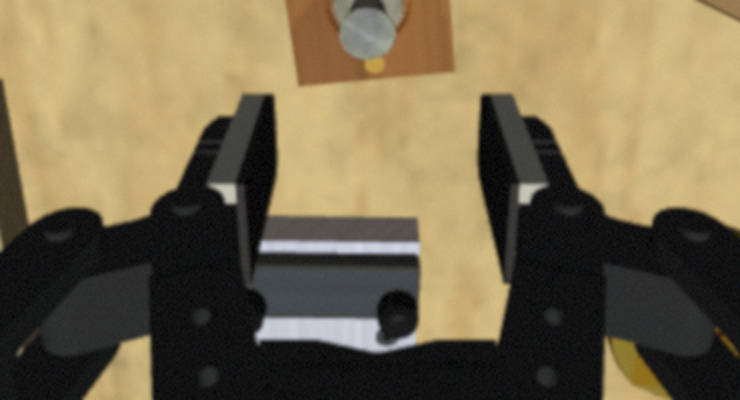

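The fingers shut to zero above the peg: the wrist depth puts the tips about 40 mm short of the stated TCP. I'll check this with the independent fixed cameras.

```bash
python3 - <<'E'
from h import *
from plant import *
s=state();print(s["tool_pos"])
for n in("scene","side"):
    f=grab_frame(n);W=cloud(f);T=f["world_from_camera"]
    q=np.linalg.inv(T)@np.r_[s["tool_pos"],1];uv=(f["K"]@(q[:3]/q[2]))[:2];print(n,"TCP px",uv.round(1))
    u,v=uv.astype(int);c=f["frame"][max(0,v-70):v+30,u-60:u+60,::-1].copy();c=cv2.resize(c,None,fx=5,fy=5,interpolation=2)
    cv2.circle(c,(int((uv[0]-u+60)*5),int((uv[1]-max(0,v-70))*5)),5,(0,255,0),2)
    cv2.imwrite(f"pics/{n}4.png",c)
    for vv in range(v-45,v+6,3): print(vv,[tuple(W[vv,u+d].round(3)) for d in(-3,0,3)])
E
```

```text
[0.60686636 0.11337403 0.02664164]
scene TCP px [233.1 223.9]
178 [(np.float64(0.583), np.float64(0.136), np.float64(0.234)), (np.float64(0.577), np.float64(0.132), np.float64(0.235)), (np.float64(0.571), np.float64(0.129), np.float64(0.235))]
181 [(np.float64(0.58), np.float64(0.141), np.float64(0.231)), (np.float64(0.576), np.float64(0.134), np.float64(0.227)), (np.float64(0.572), np.float64(0.128), np.float64(0.224))]
184 [(np.float64(0.579), np.float64(0.143), np.float64(0.223)), (np.float64(0.577), np.float64(0.134), np.float64(0.216)), (np.float64(0.572), np.float64(0.13), np.float64(0.215))]
187 [(np.float64(0.582), np.float64(0.141), np.float64(0.209)), (np.float64(0.576), np.float64(0.137), np.float64(0.209)), (np.float64(0.573), np.float64(0.13), np.float64(0.205))]
190 [(np.float64(0.581), np.float64(0.143), np.float64(0.202)), (np.float64(0.577), np.float64(0.137), np.float64(0.198)), (np.float64(0.573), np.float64(0.131), np.float64(0.195))]
193 [(np.float64(0.595), np.float64(0.127), np.float64(0.169)), (np.float64(0.585), np.float64(0.127), np.float64(0.174)), (np.floa
[... 4444 characters left out ...]
4), np.float64(0.045), np.float64(0.002)), (np.float64(0.606), np.float64(0.118), np.float64(0.048)), (np.float64(0.6), np.float64(0.114), np.float64(0.047))]
229 [(np.float64(0.628), np.float64(0.098), np.float64(0.025)), (np.float64(0.605), np.float64(0.119), np.float64(0.04)), (np.float64(0.6), np.float64(0.114), np.float64(0.039))]
232 [(np.float64(0.622), np.float64(0.108), np.float64(0.023)), (np.float64(0.607), np.float64(0.117), np.float64(0.031)), (np.float64(0.598), np.float64(0.118), np.float64(0.034))]
235 [(np.float64(0.614), np.float64(0.12), np.float64(0.023)), (np.float64(0.605), np.float64(0.121), np.float64(0.025)), (np.float64(0.599), np.float64(0.116), np.float64(0.025))]
```

View pics/scene4.png

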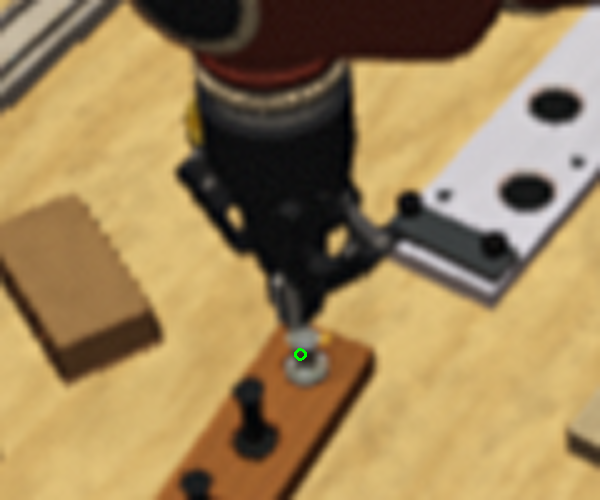

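View pics/side4.png

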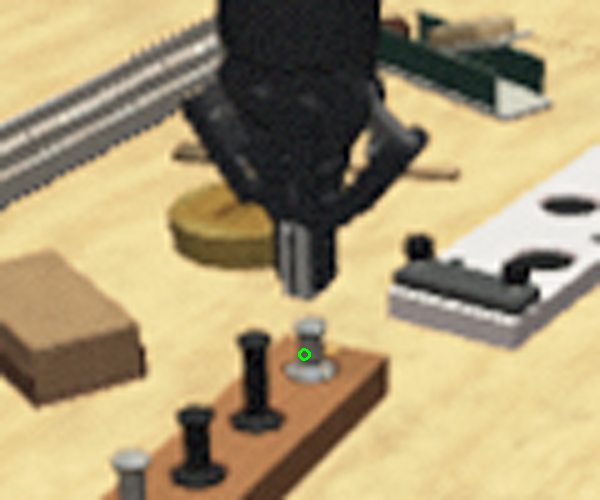

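All three cameras agree that the real fingertips are about 39 mm behind the reported TCP (green marker), with no sideways offset. The peg is untouched. I'll plan by true tip height, z_rep = tip − 0.039, and open, descend and grip peg 0 again, watching the force.

Call:
carry_out(moves=[[[0, 0, 0, 0, 0, 0, 0.1], [0, 0, 0, 0, 0, 0, 0.1], [0, 0, 0, 0, 0, 0, 0.1], [0, 0, 0, 0, 0, 0, 0.1], [0, 0, 0, 0, 0, 0.3, 0.1], [0, 0, 0, 0, 0, 0.3, 0.1], [0, 0, 0, 0, 0, 0, 0.1], [0, 0, 0, 0, 0, 0, 0.1]]])

```text
time: 5.97
tool_pos: [0.6051, 0.1132, 0.0004]
tool_rot: [0.0, 1.0, -0.0, -0.002]
contact_force: [-0.1, 1.1, 0.1]
gripper_width: 0.548
```

```bash
python3 - <<'E'
from h import *
from plant import *
s=state();print(s["tool_pos"],s["contact_force"])
f=grab_frame("side");cv2.imwrite("pics/side5.png",cv2.resize(f["frame"][160:260,170:290,::-1],None,fx=5,fy=5,interpolation=2))
E
```

```text
[6.0512415e-01 1.1324503e-01 3.6556271e-04] [-0.12379119  1.14573541  0.07733111]
```

View pics/side5.png

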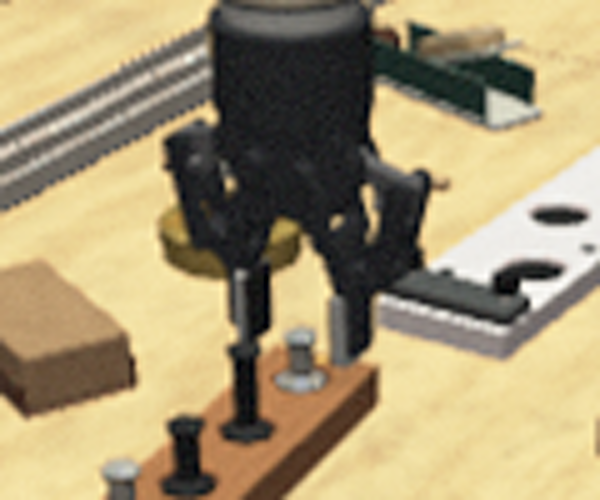

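The pads straddle peg 0's head with clearance, and the tips are still above the rack. I'll lower 15 mm more and close.

Call:
carry_out(moves=[[[0, 0, 0, 0, 0, 0.19, 0.1], [0, 0, 0, 0, 0, 0.19, 0.1], [0, 0, 0, 0, 0, 0, 0.1], [0, 0, 0, 0, 0, 0, 0.1], [0, 0, 0, 0, 0, 0, 0.1], [0, 0, 0, 0, 0, 0, 0.1], [0, 0, 0, 0, 0, 0, 0.1]]])

```text
time: 6.6
tool_pos: [0.6073, 0.1134, -0.0121]
tool_rot: [0.0, 1.0, -0.0, 0.0]
contact_force: [0.3, 0.1, 0.1]
gripper_width: 0.547
```

Call:
carry_out(moves=[[[0, 0, 0, 0, 0, 0, -1], [0, 0, 0, 0, 0, 0, -1], [0, 0, 0, 0, 0, 0, -1], [0, 0, 0, 0, 0, 0, -1], [0, 0, 0, 0, 0, 0, -1], [0, 0, 0, 0, 0, 0, -1]]])

```text
time: 7.1
tool_pos: [0.6074, 0.1134, -0.0119]
tool_rot: [0.0, 1.0, -0.0, 0.0]
contact_force: [-0.0, 0.7, 3.2]
gripper_width: 0.163
```

```bash
python3 - <<'E'
from h import *
from plant import *
s=state();print(s["tool_pos"],s["gripper_width"]*85,s["contact_force"])
f=grab_frame("wrist");cv2.imwrite("pics/w6.png",cv2.resize(f["frame"][180:380,190:370,::-1],None,fx=3,fy=3))
C=np.load("cmd.npy");C[:3,3]=[.6058,.114,-.0122]
x,y=rackpos(0);X,Y=restpos(*SOCK[0]);print(X,Y)
C=seq([(pose(.6058,.114,.081),-1,None),(pose(X,Y,.081),-1,None),(None,-1,5)],C);np.save("cmd.npy",C)
E
```

```text
[ 0.60739406  0.1133989  -0.01194774] 13.824859226501001 [-0.04804265  0.72911178  3.2349212 ]
0.5932738672155713 -0.27550226803317046
[[0,0,0,0,0,-0.78,-1],[0,0,0,0,0,-0.77,-1],[0,0,0,0,0,-0.78,-1],[0,0,0,-0.03,0.89,0,-1],[0,0,0,-0.03,0.88,0,-1],[0,0,0,-0.03,0.89,0,-1],[0,0,0,-0.02,0.88,0,-1],[0,0,0,-0.03,0.89,0,-1]]
[[0,0,0,-0.03,0.88,0,-1],[0,0,0,-0.03,0.89,0,-1],[0,0,0,-0.03,0.88,0,-1],[0,0,0,-0.03,0.89,0,-1],[0,0,0,-0.03,0.88,0,-1],[0,0,0,-0.02,0.89,0,-1],[0,0,0,0,0,0,-1],[0,0,0,0,0,0,-1]]
[[0,0,0,0,0,0,-1],[0,0,0,0,0,0,-1],[0,0,0,0,0,0,-1]]
end [ 0.5935 -0.2756  0.0811] rows 19
```

View pics/w6.png

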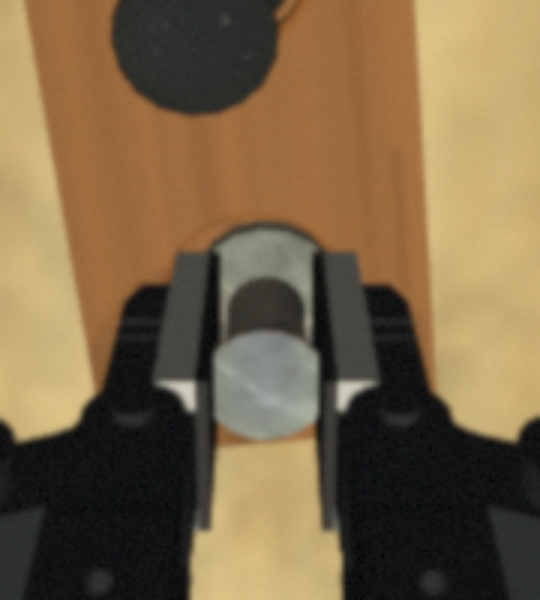

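Peg 0's head is held between the pads. I'll carry it to the stop-end socket.

Call:
carry_out(moves=[[[0, 0, 0, 0, 0, -0.78, -1], [0, 0, 0, 0, 0, -0.77, -1], [0, 0, 0, 0, 0, -0.78, -1], [0, 0, 0, -0.03, 0.89, 0, -1], [0, 0, 0, -0.03, 0.88, 0, -1], [0, 0, 0, -0.03, 0.89, 0, -1], [0, 0, 0, -0.02, 0.88, 0, -1], [0, 0, 0, -0.03, 0.89, 0, -1]]])

```text
time: 7.82
tool_pos: [0.6004, -0.0651, 0.0801]
tool_rot: [0.0, 1.0, -0.0, -0.0]
contact_force: [0.2, -0.8, -0.3]
gripper_width: 0.163
```

Call:
carry_out(moves=[[[0, 0, 0, -0.03, 0.88, 0, -1], [0, 0, 0, -0.03, 0.89, 0, -1], [0, 0, 0, -0.03, 0.88, 0, -1], [0, 0, 0, -0.03, 0.89, 0, -1], [0, 0, 0, -0.03, 0.88, 0, -1], [0, 0, 0, -0.02, 0.89, 0, -1], [0, 0, 0, 0, 0, 0, -1], [0, 0, 0, 0, 0, 0, -1]]])

```text
time: 8.48
tool_pos: [0.5934, -0.2778, 0.08]
tool_rot: [-0.0, 1.0, -0.002, -0.0]
contact_force: [-0.2, 1.8, -0.9]
gripper_width: 0.17
```

Call:
carry_out(moves=[[[0, 0, 0, 0, 0, 0, -1], [0, 0, 0, 0, 0, 0, -1], [0, 0, 0, 0, 0, 0, -1], [0, 0, 0, 0, 0, 0, -1], [0, 0, 0, 0, 0, 0, -1], [0, 0, 0, 0, 0, 0, -1]]])

```text
time: 8.98
tool_pos: [0.5944, -0.2756, 0.0809]
tool_rot: [0.0, 1.0, 0.0, 0.0]
contact_force: [0.9, 0.5, -0.0]
gripper_width: 0.164
```

```bash
cat >> h.py <<'E'
def sock(f,T,seeds=None,r=15,est=((.5832,-.1703),-1.05),thr=110,ks=(0,1,2,3)):
    g=cv2.cvtColor(f["frame"],cv2.COLOR_RGB2GRAY);out={}
    Ti=np.linalg.inv(T)
    for k in ks:
        X,Y=restpos(*SOCK[k],*est);q=Ti@np.array([X,Y,.0155,1]);uv=(f["K"]@(q[:3]/q[2]))[:2]
        rad=int(.024*f["K"][0,0]/q[2])
        m=np.zeros_like(g)
        if not(0<uv[0]<560 and 0<uv[1]<420):continue
        cv2.circle(m,tuple(int(a) for a in uv),rad,1,-1)
        b=((g<thr)&(m>0)).astype(np.uint8);n,l,st,c=cv2.connectedComponentsWithStats(b)
        if n<2: continue
        i=1+np.argmax(st[1:,4]);p=ray_at(f,T,*c[i],.0145)
        dia=np.sqrt(st[i,4]*4/np.pi)*q[2]/f["K"][0,0]
        print(k,"px",c[i].round(0),"dia",round(dia*1000,1),"pos",(p[:2]*1000).round(1),"diff",((p[0]-X)*1000).round(1),((p[1]-Y)*1000).round(1))
def wrist(name):
    from plant import state,grab_frame
    s=state();f=grab_frame("wrist");f["T"]=toolT(s)@f["hand_eye"]
    cv2.imwrite(f"pics/{name}.png",f["frame"][:,:,::-1]);np.savez(f"pics/{name}.npz",**f);print(s["time"],s["tool_pos"].round(4),s["gripper_width"],s["contact_force"].round(1));return f
E
python3 - <<'E'
from h import *
f=wrist("w7");sock(f,f["T"])
E
```

```text
8.9833 [ 0.5944 -0.2756  0.0809] 0.1636081428728877 [ 0.9  0.5 -0. ]
0 px [278. 212.] dia 31.7 pos [ 594.4 -276. ] diff 1.1 -0.5
1 px [245. 116.] dia 32.9 pos [ 571.9 -205.9] diff 1.4 -0.9
```

View pics/w7.png

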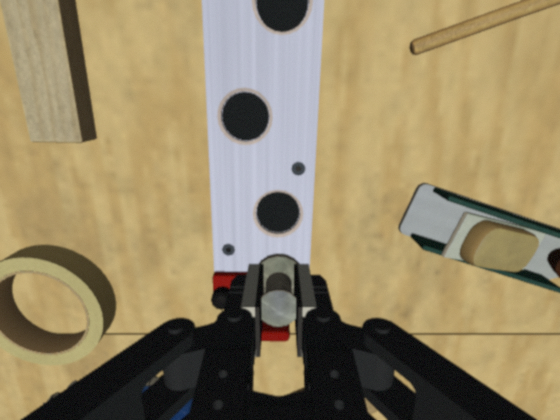

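The socket next to the stop is at (278,212), and the peg hangs 0.4 mm from its axis in world terms. Lowering.

Call:
carry_out(moves=[[[0, 0, 0, 0, 0, 0.8, -1], [0, 0, 0, 0, 0, 0.7, -1], [0, 0, 0, 0, 0, 0.5, -1], [0, 0, 0, 0, 0, 0, -1], [0, 0, 0, 0, 0, 0, -1], [0, 0, 0, 0, 0, 0, -1], [0, 0, 0, 0, 0, 0.3, -1], [0, 0, 0, 0, 0, 0.16, -1]]])

```text
time: 9.7
tool_pos: [0.5955, -0.2771, -0.0163]
tool_rot: [0.001, 1.0, -0.0, 0.001]
contact_force: [-0.1, -0.3, -0.5]
gripper_width: 0.162
```

Call:
carry_out(moves=[[[0, 0, 0, 0, 0, 0, -1], [0, 0, 0, 0, 0, 0, -1], [0, 0, 0, 0, 0, 0, -1], [0, 0, 0, 0, 0, 0, -1], [0, 0, 0, 0, 0, 0, -1]]])

```text
time: 10.12
tool_pos: [0.5945, -0.2764, -0.0171]
tool_rot: [0.0, 1.0, -0.0, 0.0]
contact_force: [0.2, -1.2, -0.6]
gripper_width: 0.167
```

```bash
python3 - <<'E'
from h import *
f=wrist("w8")
E
```

```text
10.1167 [ 0.5945 -0.2764 -0.0171] 0.16666606353045318 [ 0.2 -1.2 -0.6]
```

View pics/w8.png

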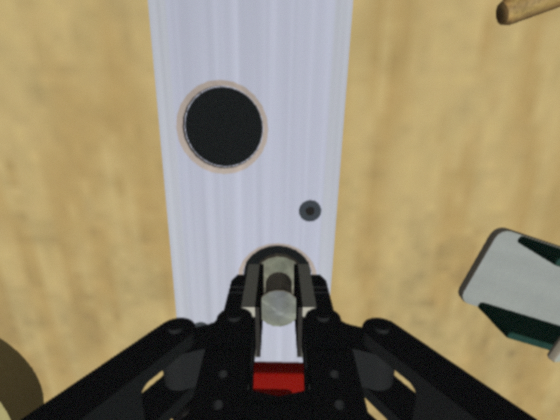

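Peg 0's foot sits within the socket ring at (277,280). Release, rise and go for peg 3.

```bash
sed -i 's/c=(.5832,-.1703),a=-1.05/c=(.5843,-.1710),a=-1.05/' h.py; python3 - <<'E'
from h import *
C=np.load("cmd.npy");C[:3,3]=[.5940,-.2760,-.0173]
C=apply(C,[[0]*7]);
X,Y=C[:2,3]
x,y=rackpos(3)
C=seq([(None,.1,5),(pose(X,Y,.081),.1,None),(pose(x,y,.081),.1,None),(None,.1,2),(pose(x,y,.02),.1,2),(None,.1,6)],C);np.save("cmd.npy",C)
E
```

```text
[[0,0,0,0,0,0,0.1],[0,0,0,0,0,0,0.1],[0,0,0,0,0,0,0.1],[0,0,0,0,0,0,0.1],[0,0,0,0,0,0,0.1],[0,0,0,0,0,-0.82,0.1],[0,0,0,0,0,-0.82,0.1],[0,0,0,0,0,-0.82,0.1]]
[[0,0,0,0.01,-0.93,0,0.1],[0,0,0,0.02,-0.92,0,0.1],[0,0,0,0.01,-0.93,0,0.1],[0,0,0,0.02,-0.93,0,0.1],[0,0,0,0.01,-0.92,0,0.1],[0,0,0,0.01,-0.93,0,0.1],[0,0,0,0.02,-0.92,0,0.1],[0,0,0,0.01,-0.93,0,0.1]]
[[0,0,0,0.02,-0.93,0,0.1],[0,0,0,0.01,-0.92,0,0.1],[0,0,0,0.02,-0.93,0,0.1],[0,0,0,0.01,-0.93,0,0.1],[0,0,0,0,0,0,0.1],[0,0,0,0,0,0,0.1],[0,0,0,0,0,0.76,0.1],[0,0,0,0,0,0.76,0.1]]
[[0,0,0,0,0,0,0.1],[0,0,0,0,0,0,0.1],[0,0,0,0,0,0,0.1],[0,0,0,0,0,0,0.1],[0,0,0,0,0,0,0.1],[0,0,0,0,0,0,0.1]]
end [0.6007 0.1688 0.0202] rows 30
```

Call:
carry_out(moves=[[[0, 0, 0, 0, 0, 0, 0.1], [0, 0, 0, 0, 0, 0, 0.1], [0, 0, 0, 0, 0, 0, 0.1], [0, 0, 0, 0, 0, 0, 0.1], [0, 0, 0, 0, 0, 0, 0.1], [0, 0, 0, 0, 0, -0.82, 0.1], [0, 0, 0, 0, 0, -0.82, 0.1], [0, 0, 0, 0, 0, -0.82, 0.1]]])

```text
time: 10.83
tool_pos: [0.5934, -0.2757, 0.0809]
tool_rot: [-0.0, 1.0, -0.0, -0.001]
contact_force: [1.3, -1.0, 0.2]
gripper_width: 0.549
```

```bash
python3 - <<'E'
from h import *
f=wrist("w9")
E
```

```text
10.8333 [ 0.5934 -0.2757  0.0809] 0.5486586236468741 [ 1.3 -1.   0.2]
```

View pics/w9.png

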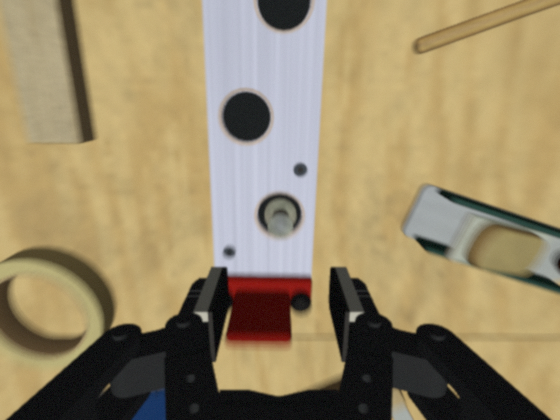

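Peg 0 stands upright in the socket next to the stop, at (280,214). Next, peg 3.

Call:
carry_out(moves=[[[0, 0, 0, 0.01, -0.93, 0, 0.1], [0, 0, 0, 0.02, -0.92, 0, 0.1], [0, 0, 0, 0.01, -0.93, 0, 0.1], [0, 0, 0, 0.02, -0.93, 0, 0.1], [0, 0, 0, 0.01, -0.92, 0, 0.1], [0, 0, 0, 0.01, -0.93, 0, 0.1], [0, 0, 0, 0.02, -0.92, 0, 0.1], [0, 0, 0, 0.01, -0.93, 0, 0.1]]])

```text
time: 11.55
tool_pos: [0.5987, 0.0219, 0.0808]
tool_rot: [0.0, 1.0, -0.001, 0.0]
contact_force: [0.4, 0.5, -1.1]
gripper_width: 0.549
```

Call:
carry_out(moves=[[[0, 0, 0, 0.02, -0.93, 0, 0.1], [0, 0, 0, 0.01, -0.92, 0, 0.1], [0, 0, 0, 0.02, -0.93, 0, 0.1], [0, 0, 0, 0.01, -0.93, 0, 0.1], [0, 0, 0, 0, 0, 0, 0.1], [0, 0, 0, 0, 0, 0, 0.1], [0, 0, 0, 0, 0, 0, 0.1], [0, 0, 0, 0, 0, 0, 0.1]]])

```text
time: 12.22
tool_pos: [0.6014, 0.1675, 0.0805]
tool_rot: [0.0, 1.0, -0.001, -0.0]
contact_force: [0.5, 0.1, 0.2]
gripper_width: 0.552
```

Call:
carry_out(moves=[[[0, 0, 0, 0, 0, 0.76, 0.1], [0, 0, 0, 0, 0, 0.76, 0.1], [0, 0, 0, 0, 0, 0.36, 0.1], [0, 0, 0, 0, 0, 0, 0.1], [0, 0, 0, 0, 0, 0, 0.1], [0, 0, 0, 0, 0, 0, 0.1], [0, 0, 0, 0, 0, 0, 0.1], [0, 0, 0, 0, 0, 0, 0.1]]])

```text
time: 12.88
tool_pos: [0.603, 0.1687, 0.0077]
tool_rot: [-0.0, 1.0, -0.0, 0.002]
contact_force: [-0.6, 0.4, 0.3]
gripper_width: 0.545
```

```bash
python3 - <<'E'
from h import *
f=wrist("w10");x,y=rackpos(3);print(x,y);heads(f,f["T"],[3,1])
E
```

```text
12.8833 [0.603  0.1687 0.0077] 0.544601928134527 [-0.6  0.4  0.3]
0.6007169649725577 0.16863454547540102
3 1198 z 0.0675 mean [600.6 169.6] mid [600.5 168.5] nominal 600.2 168.6
1 1460 z 0.0556 mean [595.4 223.5] mid [595.3 223. ] nominal 594.8 223.4
```

View pics/w10.png

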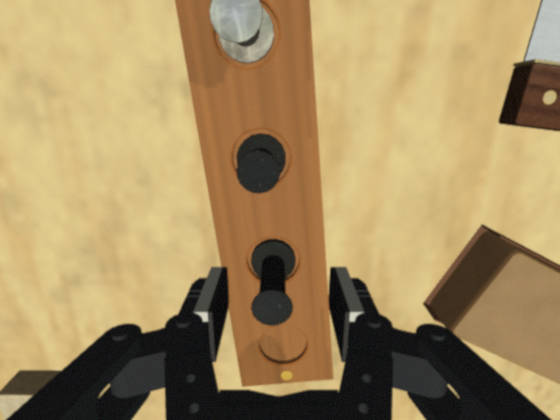

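Peg 3's head at (272,306) is between the pads. Close and carry to socket (−12, 105).

```bash
python3 - <<'E'
from h import *
C=np.load("cmd.npy");C[:3,3]=[.6007,.1688,.0058]
X,Y=restpos(*SOCK[3]);print(X,Y)
C=seq([(None,-1,6),(pose(.6007,.1688,.081),-1,2),(pose(X,Y,.081),-1,None),(None,-1,6)],C);np.save("cmd.npy",C)
E
```

```text
0.5742261327844288 -0.06579773196682953
[[0,0,0,0,0,0,-1],[0,0,0,0,0,0,-1],[0,0,0,0,0,0,-1],[0,0,0,0,0,0,-1],[0,0,0,0,0,0,-1],[0,0,0,0,0,0,-1],[0,0,0,0,0,-0.94,-1],[0,0,0,0,0,-0.94,-1]]
[[0,0,0,-0.09,0.84,0,-1],[0,0,0,-0.1,0.84,0,-1],[0,0,0,-0.09,0.83,0,-1],[0,0,0,-0.1,0.84,0,-1],[0,0,0,-0.09,0.84,0,-1],[0,0,0,-0.1,0.84,0,-1],[0,0,0,-0.09,0.84,0,-1],[0,0,0,0,0,0,-1]]
[[0,0,0,0,0,0,-1],[0,0,0,0,0,0,-1],[0,0,0,0,0,0,-1],[0,0,0,0,0,0,-1],[0,0,0,0,0,0,-1]]
end [ 0.5743 -0.066   0.0811] rows 21
```

Call:
carry_out(moves=[[[0, 0, 0, 0, 0, 0, -1], [0, 0, 0, 0, 0, 0, -1], [0, 0, 0, 0, 0, 0, -1], [0, 0, 0, 0, 0, 0, -1], [0, 0, 0, 0, 0, 0, -1], [0, 0, 0, 0, 0, 0, -1], [0, 0, 0, 0, 0, -0.94, -1], [0, 0, 0, 0, 0, -0.94, -1]]])

```text
time: 13.6
tool_pos: [0.598, 0.168, 0.0772]
tool_rot: [0.001, 1.0, -0.0, -0.004]
contact_force: [0.9, -0.0, -0.4]
gripper_width: 0.144
```

Call:
carry_out(moves=[[[0, 0, 0, -0.09, 0.84, 0, -1], [0, 0, 0, -0.1, 0.84, 0, -1], [0, 0, 0, -0.09, 0.83, 0, -1], [0, 0, 0, -0.1, 0.84, 0, -1], [0, 0, 0, -0.09, 0.84, 0, -1], [0, 0, 0, -0.1, 0.84, 0, -1], [0, 0, 0, -0.09, 0.84, 0, -1], [0, 0, 0, 0, 0, 0, -1]]])

```text
time: 14.27
tool_pos: [0.5739, -0.0712, 0.0803]
tool_rot: [0.001, 1.0, -0.003, -0.0]
contact_force: [0.8, 0.5, -1.3]
gripper_width: 0.15
```

Call:
carry_out(moves=[[[0, 0, 0, 0, 0, 0, -1], [0, 0, 0, 0, 0, 0, -1], [0, 0, 0, 0, 0, 0, -1], [0, 0, 0, 0, 0, 0, -1], [0, 0, 0, 0, 0, 0, -1], [0, 0, 0, 0, 0, 0, -1], [0, 0, 0, 0, 0, 0, -1]]])

```text
time: 14.85
tool_pos: [0.5749, -0.0656, 0.0808]
tool_rot: [0.0, 1.0, 0.0, 0.0]
contact_force: [-0.7, 0.4, -0.2]
gripper_width: 0.148
```

```bash
python3 - <<'E'
from h import *
f=wrist("w11");sock(f,f["T"],est=((.5843,-.171),-1.05),ks=(3,2,1))
E
```

```text
14.85 [ 0.5749 -0.0656  0.0808] 0.1481540851798164 [-0.7  0.4 -0.2]
3 px [277. 212.] dia 31.6 pos [574.6 -65.6] diff 0.4 0.2
2 px [302. 294.] dia 43.8 pos [ 594.7 -137.5] diff -2.3 -1.3
1 px [268. 360.] dia 34.9 pos [ 566.3 -204.4] diff -5.4 1.3
```

View pics/w11.png

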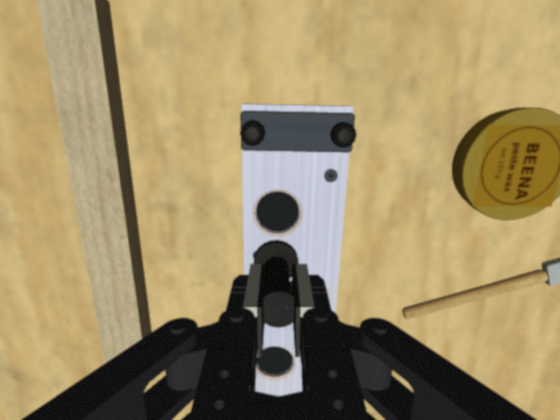

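Socket 3 is at (277,212), within 0.3 mm of the tool axis. The clamp end is clear. Lowering 81 mm.

Call:
carry_out(moves=[[[0, 0, 0, 0, 0, 0.8, -1], [0, 0, 0, 0, 0, 0.6, -1], [0, 0, 0, 0, 0, 0.2, -1], [0, 0, 0, 0, 0, 0, -1], [0, 0, 0, 0, 0, 0, -1], [0, 0, 0, 0, 0, 0, -1], [0, 0, 0, 0, 0, 0.2, -1], [0, 0, 0, 0, 0, 0.22, -1]]])

```text
time: 15.57
tool_pos: [0.5768, -0.0667, 0.0018]
tool_rot: [0.001, 1.0, -0.0, 0.002]
contact_force: [0.3, -0.5, 0.0]
gripper_width: 0.143
```

Call:
carry_out(moves=[[[0, 0, 0, 0, 0, 0, -1], [0, 0, 0, 0, 0, 0, -1], [0, 0, 0, 0, 0, 0, -1], [0, 0, 0, 0, 0, 0, -1], [0, 0, 0, 0, 0, 0, -1]]])

```text
time: 15.98
tool_pos: [0.5748, -0.0662, -0.0]
tool_rot: [0.0, 1.0, -0.0, 0.0]
contact_force: [-0.2, 0.3, -0.7]
gripper_width: 0.149
```

```bash
python3 - <<'E'
from h import *
f=wrist("w12")
C=np.load("cmd.npy");C[:3,3]=[.5743,-.066,.0003]
X,Y=C[:2,3]
x,y=rackpos(1)
C=seq([(None,.1,5),(pose(X,Y,.081),.1,None),(pose(x,y,.081),.1,None),(None,.1,4),(pose(x,y,-.006),.1,3),(None,.1,6)],C);np.save("cmd.npy",C)
E
```

```text
15.9833 [ 0.5748 -0.0662 -0.    ] 0.14940778150809347 [-0.2  0.3 -0.7]
[[0,0,0,0,0,0,0.1],[0,0,0,0,0,0,0.1],[0,0,0,0,0,0,0.1],[0,0,0,0,0,0,0.1],[0,0,0,0,0,0,0.1],[0,0,0,0,0,-0.67,0.1],[0,0,0,0,0,-0.67,0.1],[0,0,0,0,0,-0.68,0.1]]
[[0,0,0,0.07,-0.9,0,0.1],[0,0,0,0.06,-0.91,0,0.1],[0,0,0,0.07,-0.9,0,0.1],[0,0,0,0.06,-0.91,0,0.1],[0,0,0,0.07,-0.9,0,0.1],[0,0,0,0.06,-0.91,0,0.1],[0,0,0,0.07,-0.9,0,0.1],[0,0,0,0.07,-0.9,0,0.1]]
[[0,0,0,0,0,0,0.1],[0,0,0,0,0,0,0.1],[0,0,0,0,0,0,0.1],[0,0,0,0,0,0,0.1],[0,0,0,0,0,0.73,0.1],[0,0,0,0,0,0.72,0.1],[0,0,0,0,0,0.73,0.1],[0,0,0,0,0,0,0.1]]
[[0,0,0,0,0,0,0.1],[0,0,0,0,0,0,0.1],[0,0,0,0,0,0,0.1],[0,0,0,0,0,0,0.1],[0,0,0,0,0,0,0.1]]
end [ 0.5954  0.2232 -0.0062] rows 29
```

View pics/w12.png

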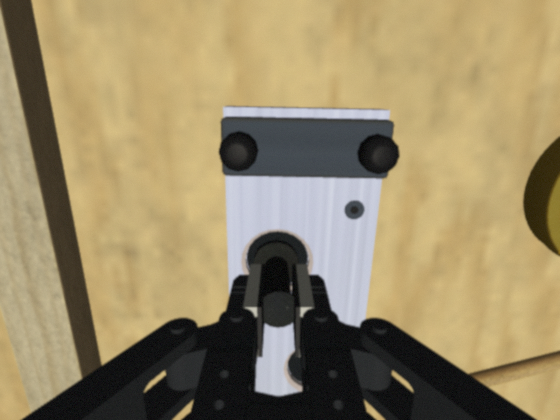

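The foot is inside the socket ring at (277,258). Releasing and rising.

Call:
carry_out(moves=[[[0, 0, 0, 0, 0, 0, 0.1], [0, 0, 0, 0, 0, 0, 0.1], [0, 0, 0, 0, 0, 0, 0.1], [0, 0, 0, 0, 0, 0, 0.1], [0, 0, 0, 0, 0, 0, 0.1], [0, 0, 0, 0, 0, -0.67, 0.1], [0, 0, 0, 0, 0, -0.67, 0.1], [0, 0, 0, 0, 0, -0.68, 0.1]]])

```text
time: 16.7
tool_pos: [0.574, -0.066, 0.0809]
tool_rot: [-0.0, 1.0, -0.0, -0.001]
contact_force: [0.5, -0.5, 0.7]
gripper_width: 0.55
```

Call:
carry_out(moves=[[[0, 0, 0, 0.07, -0.9, 0, 0.1], [0, 0, 0, 0.06, -0.91, 0, 0.1], [0, 0, 0, 0.07, -0.9, 0, 0.1], [0, 0, 0, 0.06, -0.91, 0, 0.1], [0, 0, 0, 0.07, -0.9, 0, 0.1], [0, 0, 0, 0.06, -0.91, 0, 0.1], [0, 0, 0, 0.07, -0.9, 0, 0.1], [0, 0, 0, 0.07, -0.9, 0, 0.1]]])

```text
time: 17.37
tool_pos: [0.596, 0.2248, 0.0807]
tool_rot: [0.0, 1.0, -0.0, 0.0]
contact_force: [0.1, -0.2, 1.0]
gripper_width: 0.549
```

Call:
carry_out(moves=[[[0, 0, 0, 0, 0, 0, 0.1], [0, 0, 0, 0, 0, 0, 0.1], [0, 0, 0, 0, 0, 0, 0.1], [0, 0, 0, 0, 0, 0, 0.1], [0, 0, 0, 0, 0, 0.73, 0.1], [0, 0, 0, 0, 0, 0.72, 0.1], [0, 0, 0, 0, 0, 0.73, 0.1], [0, 0, 0, 0, 0, 0, 0.1]]])

```text
time: 18.03
tool_pos: [0.5908, 0.2201, -0.0135]
tool_rot: [0.002, 1.0, -0.001, -0.006]
contact_force: [-2.4, -0.8, -1.6]
gripper_width: 0.549
```

Call:
carry_out(moves=[[[0, 0, 0, 0, 0, 0, 0.1], [0, 0, 0, 0, 0, 0, 0.1], [0, 0, 0, 0, 0, 0, 0.1], [0, 0, 0, 0, 0, 0, 0.1], [0, 0, 0, 0, 0, 0, 0.1]]])

```text
time: 18.45
tool_pos: [0.5977, 0.2233, -0.0044]
tool_rot: [-0.0, 1.0, -0.0, 0.002]
contact_force: [-0.2, 0.2, 0.3]
gripper_width: 0.549
```

```bash
python3 - <<'E'
from h import *
from plant import grab_frame
f=wrist("w13");print(rackpos(1));heads(f,f["T"],[1,2])
f=grab_frame("side");cv2.imwrite("pics/side13.png",cv2.resize(f["frame"][130:290,170:350,::-1],None,fx=4,fy=3.7,interpolation=2))
E
```

```text
18.45 [ 0.5977  0.2233 -0.0044] 0.5488850704931508 [-0.2  0.2  0.3]
(np.float64(0.5952830350274423), np.float64(0.223365454524599))
1 1201 z 0.0556 mean [595.3 224.4] mid [595.2 223.3] nominal 594.8 223.4
2 1902 z 0.0616 mean [589.5 278.2] mid [589.3 277.5] nominal 589.3 278.1
```

View pics/w13.png

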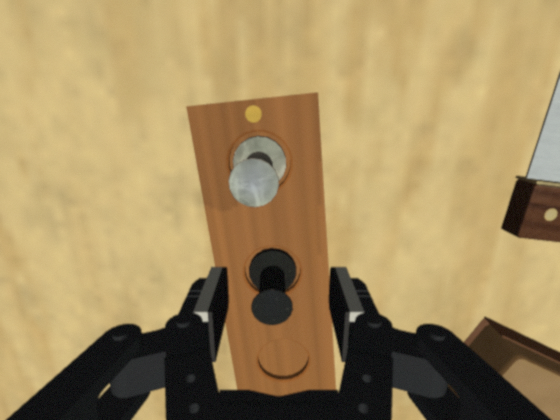

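View pics/side13.png

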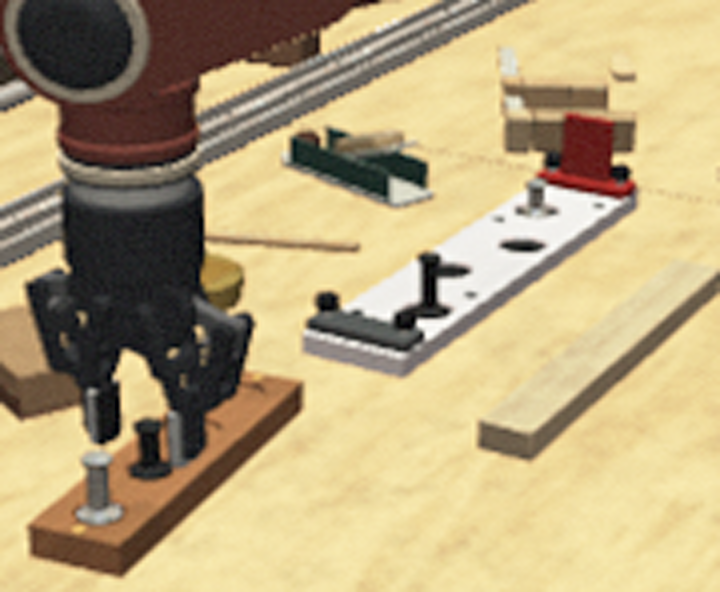

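Side view: peg 0 stands by the stop and peg 3 at the clamp end, both upright. Peg 1 is between the pads, so close and carry it.

```bash
python3 - <<'E'
from h import *
C=np.load("cmd.npy");
x0,y0=C[:2,3]
X,Y=restpos(*SOCK[1]);print(X,Y)
C=seq([(None,-1,6),(pose(x0,y0,.081),-1,3),(pose(X,Y,.081),-1,None),(None,-1,6)],C);np.save("cmd.npy",C)
E
```

```text
0.5716606423889745 -0.20577422377538584
[[0,0,0,0,0,0,-1],[0,0,0,0,0,0,-1],[0,0,0,0,0,0,-1],[0,0,0,0,0,0,-1],[0,0,0,0,0,0,-1],[0,0,0,0,0,0,-1],[0,0,0,0,0,-0.73,-1],[0,0,0,0,0,-0.72,-1]]
[[0,0,0,0,0,-0.73,-1],[0,0,0,-0.05,0.89,0,-1],[0,0,0,-0.05,0.9,0,-1],[0,0,0,-0.05,0.89,0,-1],[0,0,0,-0.05,0.89,0,-1],[0,0,0,-0.05,0.9,0,-1],[0,0,0,-0.05,0.89,0,-1],[0,0,0,-0.05,0.9,0,-1]]
[[0,0,0,-0.05,0.89,0,-1],[0,0,0,-0.05,0.89,0,-1],[0,0,0,-0.05,0.9,0,-1],[0,0,0,-0.05,0.89,0,-1],[0,0,0,-0.05,0.89,0,-1],[0,0,0,0,0,0,-1],[0,0,0,0,0,0,-1],[0,0,0,0,0,0,-1]]
[[0,0,0,0,0,0,-1],[0,0,0,0,0,0,-1],[0,0,0,0,0,0,-1]]
end [ 0.5715 -0.2056  0.0811] rows 27
```

Call:
carry_out(moves=[[[0, 0, 0, 0, 0, 0, -1], [0, 0, 0, 0, 0, 0, -1], [0, 0, 0, 0, 0, 0, -1], [0, 0, 0, 0, 0, 0, -1], [0, 0, 0, 0, 0, 0, -1], [0, 0, 0, 0, 0, 0, -1], [0, 0, 0, 0, 0, -0.73, -1], [0, 0, 0, 0, 0, -0.72, -1]]])

```text
time: 19.22
tool_pos: [0.5939, 0.2223, 0.0489]
tool_rot: [0.001, 1.0, -0.0, -0.003]
contact_force: [1.2, -0.6, -0.6]
gripper_width: 0.162
```

Call:
carry_out(moves=[[[0, 0, 0, 0, 0, -0.73, -1], [0, 0, 0, -0.05, 0.89, 0, -1], [0, 0, 0, -0.05, 0.9, 0, -1], [0, 0, 0, -0.05, 0.89, 0, -1], [0, 0, 0, -0.05, 0.89, 0, -1], [0, 0, 0, -0.05, 0.9, 0, -1], [0, 0, 0, -0.05, 0.89, 0, -1], [0, 0, 0, -0.05, 0.9, 0, -1]]])

```text
time: 19.88
tool_pos: [0.5817, -0.0291, 0.0805]
tool_rot: [0.0, 1.0, -0.0, 0.0]
contact_force: [0.6, 0.6, -0.2]
gripper_width: 0.165
```

Call:
carry_out(moves=[[[0, 0, 0, -0.05, 0.89, 0, -1], [0, 0, 0, -0.05, 0.89, 0, -1], [0, 0, 0, -0.05, 0.9, 0, -1], [0, 0, 0, -0.05, 0.89, 0, -1], [0, 0, 0, -0.05, 0.89, 0, -1], [0, 0, 0, 0, 0, 0, -1], [0, 0, 0, 0, 0, 0, -1], [0, 0, 0, 0, 0, 0, -1]]])

```text
time: 20.55
tool_pos: [0.5716, -0.2056, 0.0803]
tool_rot: [-0.0, 1.0, -0.001, -0.0]
contact_force: [0.0, -0.2, 0.1]
gripper_width: 0.16
```

Call:
carry_out(moves=[[[0, 0, 0, 0, 0, 0, -1], [0, 0, 0, 0, 0, 0, -1], [0, 0, 0, 0, 0, 0, -1], [0, 0, 0, 0, 0, 0, -1], [0, 0, 0, 0, 0, 0, -1]]])

```text
time: 20.97
tool_pos: [0.572, -0.2052, 0.0808]
tool_rot: [0.0, 1.0, 0.0, 0.0]
contact_force: [0.1, 0.7, -0.6]
gripper_width: 0.163
```

```bash
python3 - <<'E'
from h import *
f=wrist("w14");sock(f,f["T"],est=((.5843,-.171),-1.05),ks=(2,1))
E
```

```text
20.9667 [ 0.572  -0.2052  0.0808] 0.16282092048433583 [ 0.1  0.7 -0.6]
2 px [314. 117.] dia 32.8 pos [ 597.1 -136.4] diff 0.1 -0.2
1 px [277. 212.] dia 31.7 pos [ 571.8 -205.6] diff 0.2 0.2
```

View pics/w14.png

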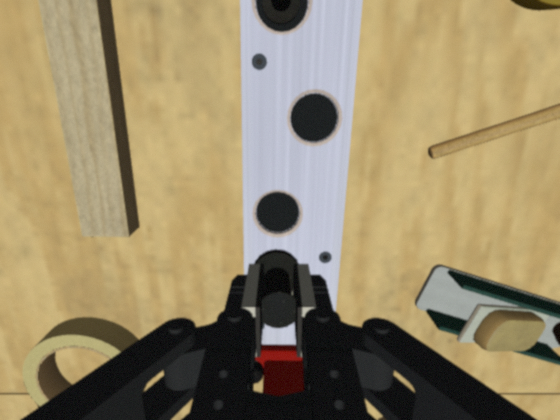

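Socket 1 at (277,212) is aligned within 0.4 mm of the tool. Lowering 93 mm.

Call:
carry_out(moves=[[[0, 0, 0, 0, 0, 0.8, -1], [0, 0, 0, 0, 0, 0.7, -1], [0, 0, 0, 0, 0, 0.4, -1], [0, 0, 0, 0, 0, 0, -1], [0, 0, 0, 0, 0, 0, -1], [0, 0, 0, 0, 0, 0, -1], [0, 0, 0, 0, 0, 0.2, -1], [0, 0, 0, 0, 0, 0.22, -1]]])

```text
time: 21.68
tool_pos: [0.574, -0.2069, -0.0098]
tool_rot: [0.001, 1.0, -0.0, 0.002]
contact_force: [0.3, 1.3, -1.3]
gripper_width: 0.163
```

Call:
carry_out(moves=[[[0, 0, 0, 0, 0, 0, -1], [0, 0, 0, 0, 0, 0, -1], [0, 0, 0, 0, 0, 0, -1], [0, 0, 0, 0, 0, 0, -1], [0, 0, 0, 0, 0, 0, -1]]])

```text
time: 22.1
tool_pos: [0.5721, -0.206, -0.0116]
tool_rot: [0.0, 1.0, -0.0, 0.0]
contact_force: [0.5, -0.5, -0.3]
gripper_width: 0.159
```

```bash
python3 - <<'E'
from h import *
f=wrist("w15")
C=np.load("cmd.npy");C[2,3]=-.0117
X,Y=C[:2,3]
x,y=rackpos(2)
C=seq([(None,.1,5),(pose(X,Y,.081),.1,None),(pose(x,y,.081),.1,None),(None,.1,5),(pose(x,y,0),.1,4),(None,.1,6)],C);np.save("cmd.npy",C)
E
```

```text
22.1 [ 0.5721 -0.206  -0.0116] 0.15882122214916836 [ 0.5 -0.5 -0.3]
[[0,0,0,0,0,0,0.1],[0,0,0,0,0,0,0.1],[0,0,0,0,0,0,0.1],[0,0,0,0,0,0,0.1],[0,0,0,0,0,0,0.1],[0,0,0,0,0,-0.77,0.1],[0,0,0,0,0,-0.77,0.1],[0,0,0,0,0,-0.78,0.1]]
[[0,0,0,0.04,-0.93,0,0.1],[0,0,0,0.03,-0.93,0,0.1],[0,0,0,0.04,-0.93,0,0.1],[0,0,0,0.03,-0.93,0,0.1],[0,0,0,0.04,-0.93,0,0.1],[0,0,0,0.03,-0.93,0,0.1],[0,0,0,0.04,-0.93,0,0.1],[0,0,0,0.03,-0.93,0,0.1]]
[[0,0,0,0.04,-0.93,0,0.1],[0,0,0,0.03,-0.93,0,0.1],[0,0,0,0.04,-0.93,0,0.1],[0,0,0,0.03,-0.93,0,0.1],[0,0,0,0.04,-0.93,0,0.1],[0,0,0,0,0,0,0.1],[0,0,0,0,0,0,0.1],[0,0,0,0,0,0,0.1]]
[[0,0,0,0,0,0,0.1],[0,0,0,0,0,0,0.1],[0,0,0,0,0,0.51,0.1],[0,0,0,0,0,0.5,0.1],[0,0,0,0,0,0.51,0.1],[0,0,0,0,0,0.5,0.1],[0,0,0,0,0,0,0.1],[0,0,0,0,0,0,0.1]]
[[0,0,0,0,0,0,0.1],[0,0,0,0,0,0,0.1],[0,0,0,0,0,0,0.1],[0,0,0,0,0,0,0.1]]
end [5.898e-01 2.780e-01 2.000e-04] rows 36
```

View pics/w15.png

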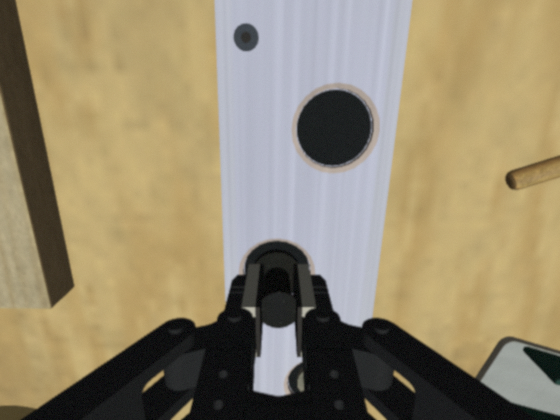

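Peg 1's foot is within the ring at (277,270). Release it and go to peg 2.

Call:
carry_out(moves=[[[0, 0, 0, 0, 0, 0, 0.1], [0, 0, 0, 0, 0, 0, 0.1], [0, 0, 0, 0, 0, 0, 0.1], [0, 0, 0, 0, 0, 0, 0.1], [0, 0, 0, 0, 0, 0, 0.1], [0, 0, 0, 0, 0, -0.77, 0.1], [0, 0, 0, 0, 0, -0.77, 0.1], [0, 0, 0, 0, 0, -0.78, 0.1]]])

```text
time: 22.82
tool_pos: [0.5711, -0.2054, 0.0809]
tool_rot: [-0.0, 1.0, -0.0, -0.001]
contact_force: [0.7, -0.3, -0.5]
gripper_width: 0.553
```

Call:
carry_out(moves=[[[0, 0, 0, 0.04, -0.93, 0, 0.1], [0, 0, 0, 0.03, -0.93, 0, 0.1], [0, 0, 0, 0.04, -0.93, 0, 0.1], [0, 0, 0, 0.03, -0.93, 0, 0.1], [0, 0, 0, 0.04, -0.93, 0, 0.1], [0, 0, 0, 0.03, -0.93, 0, 0.1], [0, 0, 0, 0.04, -0.93, 0, 0.1], [0, 0, 0, 0.03, -0.93, 0, 0.1]]])

```text
time: 23.48
tool_pos: [0.5831, 0.0936, 0.0809]
tool_rot: [0.0, 1.0, -0.0, 0.0]
contact_force: [0.1, -0.8, -0.1]
gripper_width: 0.547
```

Call:
carry_out(moves=[[[0, 0, 0, 0.04, -0.93, 0, 0.1], [0, 0, 0, 0.03, -0.93, 0, 0.1], [0, 0, 0, 0.04, -0.93, 0, 0.1], [0, 0, 0, 0.03, -0.93, 0, 0.1], [0, 0, 0, 0.04, -0.93, 0, 0.1], [0, 0, 0, 0, 0, 0, 0.1], [0, 0, 0, 0, 0, 0, 0.1], [0, 0, 0, 0, 0, 0, 0.1]]])

```text
time: 24.15
tool_pos: [0.5904, 0.2776, 0.0804]
tool_rot: [0.0, 1.0, -0.0, -0.0]
contact_force: [0.3, 0.4, -0.3]
gripper_width: 0.55
```

Call:
carry_out(moves=[[[0, 0, 0, 0, 0, 0, 0.1], [0, 0, 0, 0, 0, 0, 0.1], [0, 0, 0, 0, 0, 0.51, 0.1], [0, 0, 0, 0, 0, 0.5, 0.1], [0, 0, 0, 0, 0, 0.51, 0.1], [0, 0, 0, 0, 0, 0.5, 0.1], [0, 0, 0, 0, 0, 0, 0.1], [0, 0, 0, 0, 0, 0, 0.1]]])

```text
time: 24.82
tool_pos: [0.5896, 0.2764, -0.0014]
tool_rot: [0.001, 1.0, -0.001, -0.002]
contact_force: [0.6, 0.5, 0.7]
gripper_width: 0.55
```

Call:
carry_out(moves=[[[0, 0, 0, 0, 0, 0, 0.1], [0, 0, 0, 0, 0, 0, 0.1], [0, 0, 0, 0, 0, 0, 0.1], [0, 0, 0, 0, 0, 0, 0.1], [0, 0, 0, 0, 0, 0, 0.1]]])

```text
time: 25.23
tool_pos: [0.5913, 0.278, 0.0009]
tool_rot: [-0.0, 1.0, -0.0, 0.001]
contact_force: [1.2, 0.2, 0.8]
gripper_width: 0.551
```

```bash
python3 - <<'E'
from h import *
f=wrist("w16");print(rackpos(2));heads(f,f["T"],[2])
C=np.load("cmd.npy");x0,y0=C[:2,3]
X,Y=restpos(*SOCK[2]);print(X,Y)
C=seq([(None,-1,6),(pose(x0,y0,.081),-1,3),(pose(X,Y,.081),-1,None),(None,-1,6)],C);np.save("cmd.npy",C)
E
```

```text
25.2333 [0.5913 0.278  0.0009] 0.5511517351683876 [1.2 0.2 0.8]
(np.float64(0.5898491050823269), np.float64(0.27809636357379697))
2 1207 z 0.0615 mean [589.4 279. ] mid [589.3 277.8] nominal 589.3 278.1
0.5969393576110256 -0.13622577622461418
[[0,0,0,0,0,0,-1],[0,0,0,0,0,0,-1],[0,0,0,0,0,0,-1],[0,0,0,0,0,0,-1],[0,0,0,0,0,0,-1],[0,0,0,0,0,0,-1],[0,0,0,0,0,-0.67,-1],[0,0,0,0,0,-0.68,-1]]
[[0,0,0,0,0,-0.67,-1],[0,0,0,0.02,0.94,0,-1],[0,0,0,0.01,0.94,0,-1],[0,0,0,0.02,0.94,0,-1],[0,0,0,0.01,0.95,0,-1],[0,0,0,0.02,0.94,0,-1],[0,0,0,0.02,0.94,0,-1],[0,0,0,0.01,0.94,0,-1]]
[[0,0,0,0.02,0.94,0,-1],[0,0,0,0.01,0.94,0,-1],[0,0,0,0.02,0.95,0,-1],[0,0,0,0.02,0.94,0,-1],[0,0,0,0,0,0,-1],[0,0,0,0,0,0,-1],[0,0,0,0,0,0,-1],[0,0,0,0,0,0,-1]]
[[0,0,0,0,0,0,-1],[0,0,0,0,0,0,-1]]
end [ 0.5971 -0.1363  0.0811] rows 26
```

View pics/w16.png

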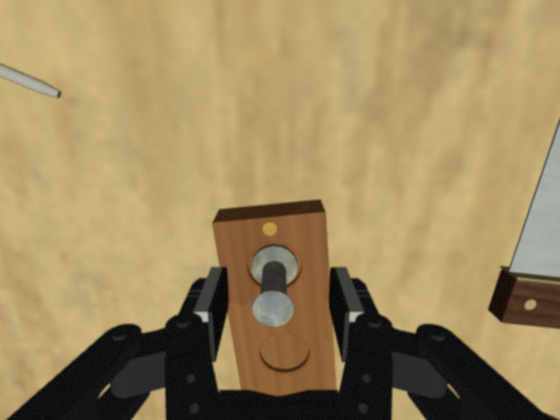

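Peg 2's head (273,308) is between the pads. Grip and carry.

Call:
carry_out(moves=[[[0, 0, 0, 0, 0, 0, -1], [0, 0, 0, 0, 0, 0, -1], [0, 0, 0, 0, 0, 0, -1], [0, 0, 0, 0, 0, 0, -1], [0, 0, 0, 0, 0, 0, -1], [0, 0, 0, 0, 0, 0, -1], [0, 0, 0, 0, 0, -0.67, -1], [0, 0, 0, 0, 0, -0.68, -1]]])

```text
time: 25.95
tool_pos: [0.5882, 0.2769, 0.0513]
tool_rot: [0.001, 1.0, -0.0, -0.003]
contact_force: [0.4, 0.4, 1.3]
gripper_width: 0.142
```

Call:
carry_out(moves=[[[0, 0, 0, 0, 0, -0.67, -1], [0, 0, 0, 0.02, 0.94, 0, -1], [0, 0, 0, 0.01, 0.94, 0, -1], [0, 0, 0, 0.02, 0.94, 0, -1], [0, 0, 0, 0.01, 0.95, 0, -1], [0, 0, 0, 0.02, 0.94, 0, -1], [0, 0, 0, 0.02, 0.94, 0, -1], [0, 0, 0, 0.01, 0.94, 0, -1]]])

```text
time: 26.62
tool_pos: [0.5944, 0.0124, 0.0805]
tool_rot: [0.0, 1.0, -0.0, -0.0]
contact_force: [-0.1, 0.0, -0.1]
gripper_width: 0.146
```

Call:
carry_out(moves=[[[0, 0, 0, 0.02, 0.94, 0, -1], [0, 0, 0, 0.01, 0.94, 0, -1], [0, 0, 0, 0.02, 0.95, 0, -1], [0, 0, 0, 0.02, 0.94, 0, -1], [0, 0, 0, 0, 0, 0, -1], [0, 0, 0, 0, 0, 0, -1], [0, 0, 0, 0, 0, 0, -1], [0, 0, 0, 0, 0, 0, -1]]])

```text
time: 27.28
tool_pos: [0.5973, -0.1354, 0.0804]
tool_rot: [-0.0, 1.0, 0.0, -0.0]
contact_force: [0.4, 0.1, 1.2]
gripper_width: 0.143
```

Call:
carry_out(moves=[[[0, 0, 0, 0, 0, 0, -1], [0, 0, 0, 0, 0, 0, -1], [0, 0, 0, 0, 0, 0, -1], [0, 0, 0, 0, 0, 0, -1]]])

```text
time: 27.62
tool_pos: [0.5976, -0.1359, 0.0808]
tool_rot: [0.0, 1.0, 0.0, 0.0]
contact_force: [-0.2, -0.7, -0.6]
gripper_width: 0.146
```

```bash
python3 - <<'E'
from h import *
f=wrist("w17");sock(f,f["T"],est=((.5843,-.171),-1.05),ks=(2,))
E
```

```text
27.6167 [ 0.5976 -0.1359  0.0808] 0.14642963958853145 [-0.2 -0.7 -0.6]
2 px [277. 212.] dia 31.9 pos [ 597.2 -136.1] diff 0.3 0.1
```

View pics/w17.png

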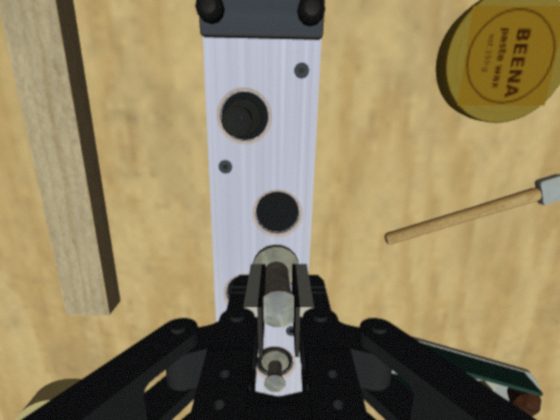

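Socket 2 at (277,212) is aligned, and pegs 3 and 0 stand upright at (243,115) and (275,365). Lowering 86 mm.

Call:
carry_out(moves=[[[0, 0, 0, 0, 0, 0.8, -1], [0, 0, 0, 0, 0, 0.6, -1], [0, 0, 0, 0, 0, 0.34, -1], [0, 0, 0, 0, 0, 0, -1], [0, 0, 0, 0, 0, 0, -1], [0, 0, 0, 0, 0, 0, -1], [0, 0, 0, 0, 0, 0.2, -1], [0, 0, 0, 0, 0, 0.22, -1]]])

```text
time: 28.33
tool_pos: [0.5996, -0.1374, -0.0035]
tool_rot: [0.001, 1.0, -0.0, 0.002]
contact_force: [0.1, 0.3, -1.1]
gripper_width: 0.148
```

Call:
carry_out(moves=[[[0, 0, 0, 0, 0, 0, -1], [0, 0, 0, 0, 0, 0, -1], [0, 0, 0, 0, 0, 0, -1], [0, 0, 0, 0, 0, 0, -1], [0, 0, 0, 0, 0, 0, -1]]])

```text
time: 28.75
tool_pos: [0.5977, -0.1367, -0.0053]
tool_rot: [0.0, 1.0, -0.0, 0.0]
contact_force: [0.5, 0.4, -0.9]
gripper_width: 0.136
```

```bash
python3 - <<'E'
from h import *
f=wrist("w18")
C=np.load("cmd.npy");C[2,3]=-.0053
X,Y=C[:2,3]
# batten approx (.445,-.0715), yaw -0.7
C=seq([(None,.1,5),(pose(X,Y,.10),.1,None)],C)
C=seq([(pose(.450,-.0715,.10,-.7),1,None),(None,1,6)],C);np.save("cmd.npy",C)
E
```

```text
28.75 [ 0.5977 -0.1367 -0.0053] 0.13646428141098038 [ 0.5  0.4 -0.9]
[[0,0,0,0,0,0,0.1],[0,0,0,0,0,0,0.1],[0,0,0,0,0,0,0.1],[0,0,0,0,0,0,0.1],[0,0,0,0,0,0,0.1],[0,0,0,0,0,-0.88,0.1],[0,0,0,0,0,-0.87,0.1],[0,0,0,0,0,-0.88,0.1]]
end [ 0.5971 -0.1363  0.0999] rows 8
[[0,0,0.03,-0.74,-0.32,0,1],[0,0,0.03,-0.73,-0.33,0,1],[0,0,0.03,-0.74,-0.32,0,1],[0,0,0.02,-0.74,-0.32,0,1],[0,0,0.03,-0.74,-0.31,0,1],[0,0,0,0,0,0,1],[0,0,0,0,0,0,1],[0,0,0,0,0,0,1]]
[[0,0,0,0,0,0,1],[0,0,0,0,0,0,1],[0,0,0,0,0,0,1]]
end [ 0.4498 -0.0716  0.0999] rows 11
```

View pics/w18.png

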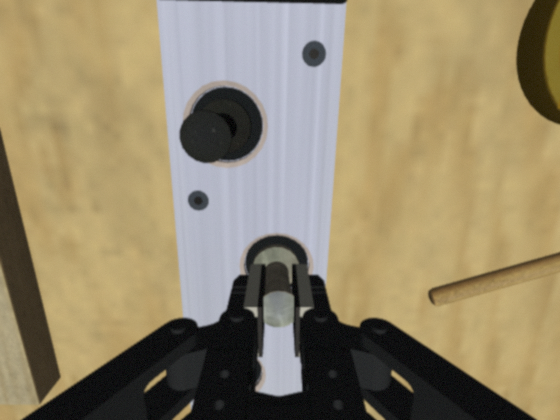

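Call:
carry_out(moves=[[[0, 0, 0, 0, 0, 0, 0.1], [0, 0, 0, 0, 0, 0, 0.1], [0, 0, 0, 0, 0, 0, 0.1], [0, 0, 0, 0, 0, 0, 0.1], [0, 0, 0, 0, 0, 0, 0.1], [0, 0, 0, 0, 0, -0.88, 0.1], [0, 0, 0, 0, 0, -0.87, 0.1], [0, 0, 0, 0, 0, -0.88, 0.1]]])

```text
time: 29.47
tool_pos: [0.5966, -0.1363, 0.0998]
tool_rot: [-0.0, 1.0, -0.0, -0.001]
contact_force: [0.7, -0.3, 0.6]
gripper_width: 0.549
```

Call:
carry_out(moves=[[[0, 0, 0, 0, 0.1, -0.9, 1], [0, 0, 0, -0.5, 0.3, -0.7, 1], [0, 0, 0, -0.6, 0.3, -0.7, 1], [0, 0, 0, -0.6, 0.3, -0.6, 1], [0, 0, 0, -0.3, 0, 0, 1], [0, 0, 0, 0, 0, 0, 1], [0, 0, 0, 0, 0, 0, 1], [0, 0, 0, 0, 0, 0, 1]]])

```text
time: 30.13
tool_pos: [0.5174, -0.1761, 0.2144]
tool_rot: [-0.0, 1.0, -0.0, -0.001]
contact_force: [0.6, 1.0, -1.3]
gripper_width: 1.0
```

Call:
carry_out(moves=[[[0, 0, 0, 0, 0, 0, 1], [0, 0, 0, 0, 0, 0, 1], [0, 0, 0, 0, 0, 0, 1], [0, 0, 0, 0, 0, 0, 1], [0, 0, 0, 0, 0, 0, 1]]])

```text
time: 30.55
tool_pos: [0.5176, -0.1763, 0.2152]
tool_rot: [-0.0, 1.0, -0.0, -0.0]
contact_force: [0.1, 0.5, 0.4]
gripper_width: 0.997
```

```bash
python3 - <<'E'
from h import *
f=wrist("w19")
W=cloud(f,f["T"])
m=(abs(W[...,0]-.445)<.05)&(abs(W[...,1]+.07)<.19)&(W[...,2]>.015)&(W[...,2]<.03)
k,l,st,_=cv2.connectedComponentsWithStats(m.astype(np.uint8));i=1+np.argmax(st[1:,4])
p=W[l==i];r=cv2.minAreaRect((p[:,:2]*1000).astype(np.float32));print("batten",r,p[:,2].mean())
for k in range(4):
    x,y=restpos(*SOCK[k]);H=.011+.032+.006*k
    m=(np.hypot(W[...,0]-x,W[...,1]-y)<.022)&(W[...,2]>H-.008)&(W[...,2]<H+.008);p=W[m]
    if len(p): print(k,len(p),"ztop",np.percentile(p[:,2],97).round(4),"expect",H,"off",((p[:,:2].mean(0)-[x,y])*1000).round(1),(((p.max(0)+p.min(0))[:2]/2-[x,y])*1000).round(1))
E
```

```text
30.55 [ 0.5176 -0.1763  0.2152] 0.9972906187412396 [0.1 0.5 0.4]
batten ((444.20989990234375, -114.10784912109375), (215.1856689453125, 36.641361236572266), 89.2828140258789) 0.02170388177956241
0 165 ztop 0.0431 expect 0.043 off [0.6 1.5] [0.7 0.6]
1 197 ztop 0.0488 expect 0.048999999999999995 off [-0.1  0.8] [0.3 0.7]
2 243 ztop 0.0547 expect 0.05499999999999999 off [-0.3 -0.3] [ 0.4 -0.3]
3 316 ztop 0.0607 expect 0.061 off [-0.3 -0.7] [-0.  -0.6]
```

View pics/w19.png

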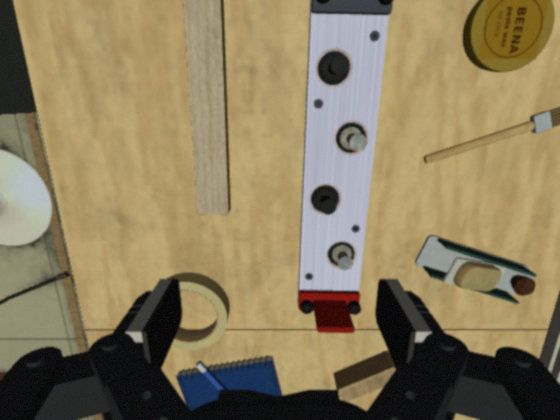

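All four pegs stand upright in order at (334,67), (351,138), (325,199), (342,255), with tops within 0.3 mm of expected and within 1.5 mm of socket centres. The batten centre is about (444.7, −71.7) mm. Going to grasp it.

```bash
python3 - <<'E'
from h import *
C=np.load("cmd.npy");C[:3,:3]=pose(0,0,0)[:3,:3];C[:3,3]=[.5171,-.1763,.2159]
b=(.4447,-.0717)
C=seq([(pose(*b,.06,-.72),.4,None),(None,.4,6),(pose(*b,-.037,-.72),.4,5),(None,.4,6)],C);np.save("cmd.npy",C)
E
```

```text
[[0,0,0.02,-0.3,-0.44,0.65,0.4],[0,0,0.03,-0.3,-0.43,0.65,0.4],[0,0,0.02,-0.31,-0.44,0.65,0.4],[0,0,0.03,-0.3,-0.43,0.65,0.4],[0,0,0.02,-0.31,-0.43,0.65,0.4],[0,0,0.02,-0.3,-0.44,0.65,0.4],[0,0,0,0,0,0,0.4],[0,0,0,0,0,0,0.4]]
[[0,0,0,0,0,0,0.4],[0,0,0,0,0,0,0.4],[0,0,0,0,0,0,0.4],[0,0,0,0,0,0,0.4],[0,0,0,0,0,0.48,0.4],[0,0,0,0,0,0.49,0.4],[0,0,0,0,0,0.48,0.4],[0,0,0,0,0,0.49,0.4]]
[[0,0,0,0,0,0.48,0.4],[0,0,0,0,0,0,0.4],[0,0,0,0,0,0,0.4],[0,0,0,0,0,0,0.4],[0,0,0,0,0,0,0.4],[0,0,0,0,0,0,0.4],[0,0,0,0,0,0,0.4]]
end [ 0.4448 -0.0715 -0.0369] rows 23
```

Call:
carry_out(moves=[[[0, 0, 0.02, -0.3, -0.44, 0.65, 0.4], [0, 0, 0.03, -0.3, -0.43, 0.65, 0.4], [0, 0, 0.02, -0.31, -0.44, 0.65, 0.4], [0, 0, 0.03, -0.3, -0.43, 0.65, 0.4], [0, 0, 0.02, -0.31, -0.43, 0.65, 0.4], [0, 0, 0.02, -0.3, -0.44, 0.65, 0.4], [0, 0, 0, 0, 0, 0, 0.4], [0, 0, 0, 0, 0, 0, 0.4]]])

```text
time: 31.27
tool_pos: [0.4436, -0.0707, 0.0578]
tool_rot: [-0.0, 1.0, -0.006, -0.002]
contact_force: [0.1, -0.2, 0.6]
gripper_width: 0.698
```

Call:
carry_out(moves=[[[0, 0, 0, 0, 0, 0, 0.4], [0, 0, 0, 0, 0, 0, 0.4], [0, 0, 0, 0, 0, 0, 0.4], [0, 0, 0, 0, 0, 0, 0.4], [0, 0, 0, 0, 0, 0.5, 0.4], [0, 0, 0, 0, 0, 0.5, 0.4], [0, 0, 0, 0, 0, 0.4, 0.4], [0, 0, 0, 0, 0, 0.3, 0.4]]])

```text
time: 31.93
tool_pos: [0.4453, -0.072, -0.0093]
tool_rot: [0.0, 1.0, -0.007, -0.0]
contact_force: [-0.0, 0.2, -0.3]
gripper_width: 0.697
```

Call:
carry_out(moves=[[[0, 0, 0, 0, 0, 0.3, 0.4], [0, 0, 0, 0, 0, 0.2, 0.4], [0, 0, 0, 0, 0, 0.12, 0.4], [0, 0, 0, 0, 0, 0.1, 0.4], [0, 0, 0, 0, 0, 0, 0.4], [0, 0, 0, 0, 0, 0, 0.4], [0, 0, 0, 0, 0, 0, 0.4], [0, 0, 0, 0, 0, 0, 0.4]]])

```text
time: 32.6
tool_pos: [0.446, -0.072, -0.0365]
tool_rot: [0.0, 1.0, -0.006, 0.001]
contact_force: [-0.3, -0.6, 0.8]
gripper_width: 0.699
```

```bash
python3 - <<'E'
from h import *
from plant import grab_frame
f=wrist("w20");
f=grab_frame("side");cv2.imwrite("pics/side20.png",cv2.resize(f["frame"][130:270,250:400,::-1],None,fx=4,fy=4,interpolation=2))
E
```

```text
32.6 [ 0.446  -0.072  -0.0365] 0.6986563707332402 [-0.3 -0.6  0.8]
```

View pics/w20.png

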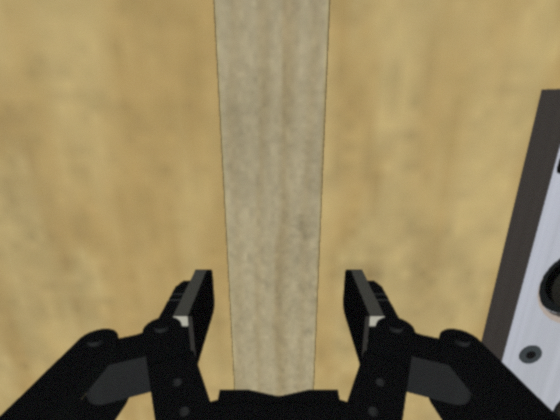

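View pics/side20.png

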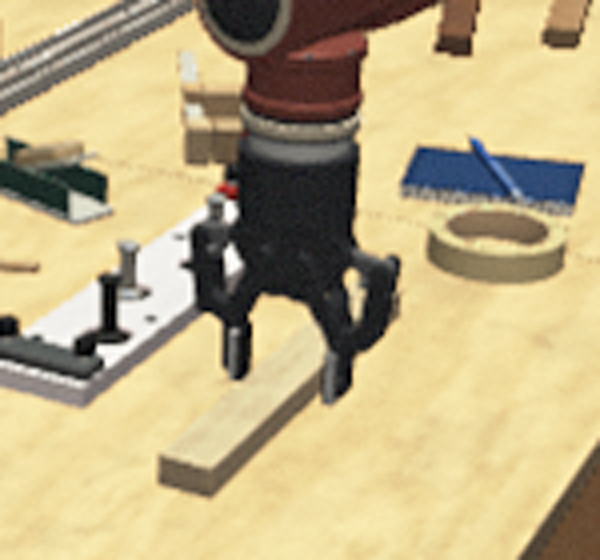

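The pads straddle the batten evenly, (200) and (360) against batten edges at (230) and (320). Closing.

Call:
carry_out(moves=[[[0, 0, 0, 0, 0, 0, -1], [0, 0, 0, 0, 0, 0, -1], [0, 0, 0, 0, 0, 0, -1], [0, 0, 0, 0, 0, 0, -1], [0, 0, 0, 0, 0, 0, -1], [0, 0, 0, 0, 0, 0, -1]]])

```text
time: 33.2
tool_pos: [0.4461, -0.072, -0.0364]
tool_rot: [0.0, 1.0, -0.007, 0.001]
contact_force: [-0.6, 0.9, 5.2]
gripper_width: 0.408
```

```bash
python3 - <<'E'
from h import *
f=wrist("w21")
C=np.load("cmd.npy");C[2,3]=-.0368
x0,y0=C[:2,3]
C=seq([(pose(x0,y0,.10,-.72),-1,6)],C)
X,Y=restpos(0,.002);print(X,Y)
C=seq([(pose(X,Y+.0041,.10,-1.05,.0855),-1,None),(None,-1,6)],C);np.save("cmd.npy",C)
E
```

```text
33.2 [ 0.4461 -0.072  -0.0364] 0.40844737757804156 [-0.6  0.9  5.2]
[[0,0,0,0,0,-0.57,-1],[0,0,0,0,0,-0.57,-1],[0,0,0,0,0,-0.57,-1],[0,0,0,0,0,-0.57,-1],[0,0,0,0,0,-0.57,-1],[0,0,0,0,0,-0.57,-1]]
end [ 0.4448 -0.0715  0.1   ] rows 6
0.5843366498627922 -0.16900033583130636
[[0.2,0,0.01,0.7,0.46,0,-1],[0.19,-0.01,0.02,0.71,0.46,-0.01,-1],[0.2,0,0.01,0.7,0.45,-0.01,-1],[0.19,0,0.02,0.71,0.46,-0.03,-1],[0.2,0,0.01,0.7,0.45,-0.03,-1],[0,0,0,0,0,0,-1],[0,0,0,0,0,0,-1],[0,0,0,0,0,0,-1]]
[[0,0,0,0,0,0,-1],[0,0,0,0,0,0,-1],[0,0,0,0,0,0,-1]]
end [ 0.5843 -0.1649  0.1   ] rows 11
```

View pics/w21.png

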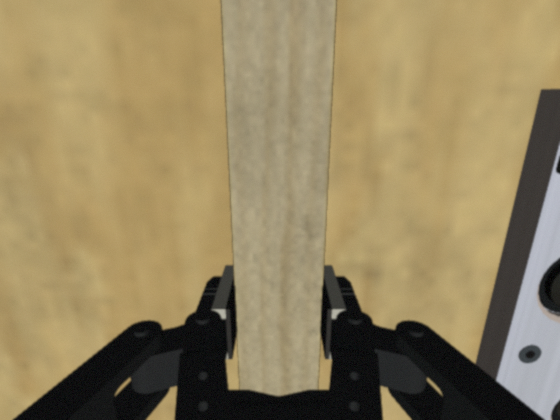

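The batten is gripped. Lifting, then moving with the tilt.

Call:
carry_out(moves=[[[0, 0, 0, 0, 0, -0.3, -1], [0, 0, 0, 0, 0, -0.57, -1], [0, 0, 0, 0, 0, -0.57, -1], [0, 0, 0, 0, 0, -0.57, -1], [0, 0, 0, 0, 0, -0.57, -1], [0, 0, 0, 0, 0, -0.57, -1], [0, 0, 0, 0, 0, -0.27, -1], [0, 0, 0, 0, 0, 0, -1]]])

```text
time: 33.92
tool_pos: [0.4469, -0.0722, 0.1019]
tool_rot: [0.001, 1.0, -0.006, 0.002]
contact_force: [-0.4, -0.4, -3.0]
gripper_width: 0.407
```

Call:
carry_out(moves=[[[0.2, 0, 0.01, 0.35, 0.23, 0, -1], [0.19, -0.01, 0.02, 0.7, 0.46, 0, -1], [0.2, 0, 0.01, 0.71, 0.46, -0.01, -1], [0.19, 0, 0.02, 0.7, 0.45, -0.03, -1], [0.2, 0, 0.01, 0.71, 0.45, -0.03, -1], [0, 0, 0, 0.35, 0.23, -0.02, -1], [0, 0, 0, 0, 0, 0, -1], [0, 0, 0, 0, 0, 0, -1]]])

```text
time: 34.58
tool_pos: [0.5834, -0.1651, 0.0961]
tool_rot: [-0.044, 0.999, -0.01, -0.002]
contact_force: [-1.7, 0.9, -3.0]
gripper_width: 0.41
```

Call:
carry_out(moves=[[[0, 0, 0, 0, 0, 0, -1], [0, 0, 0, 0, 0, 0, -1], [0, 0, 0, 0, 0, 0, -1], [0, 0, 0, 0, 0, 0, -1], [0, 0, 0, 0, 0, 0, -1]]])

```text
time: 35.0
tool_pos: [0.5843, -0.1649, 0.0994]
tool_rot: [-0.043, 0.999, -0.009, -0.0]
contact_force: [0.6, -0.0, -2.7]
gripper_width: 0.402
```

```bash
cat >> h.py <<'E'
def batten(f,T,zlo=.05,zhi=.25,c=(.5843,-.169)):
    W=cloud(f,T);rgb=f["frame"].astype(int)
    m=(abs(W[...,0]-c[0])<.035)&(abs(W[...,1]-c[1])<.2)&(W[...,2]>zlo)&(W[...,2]<zhi)&(rgb[...,0]>90)&(rgb[...,0]-rgb[...,2]>18)&(f["z_map"]>0)
    m&=~((rgb[...,0]-rgb[...,1])>60)
    k,l,st,_=cv2.connectedComponentsWithStats(m.astype(np.uint8));i=1+np.argmax(st[1:,4]);p=W[l==i]
    A=np.c_[p[:,:2],np.ones(len(p))]
    # plane fit with robust trimming
    w=np.ones(len(p),bool)
    for _ in range(6):
        co=np.linalg.lstsq(A[w],p[w,2],rcond=None)[0];r=p[:,2]-A@co;w=abs(r)<.004
    n=np.degrees(np.arctan(co[:2]));r=cv2.minAreaRect((p[w][:,:2]*1000).astype(np.float32))
    print("n",len(p),w.sum(),"slope x,y deg",n.round(2),"rect",np.round(r[0],1),np.round(r[1],1),round(r[2],2),"ymin/max",np.percentile(p[w][:,1],[.3,99.7]).round(4),"z top at c",(co@[*c,1]).round(4),"xmed",np.median(p[w][:,0]).round(4))
E
python3 - <<'E'
from h import *
from plant import grab_frame
f=wrist("w22")
for n in("scene","side"):
    g=grab_frame(n);batten(g,g["world_from_camera"])
    cv2.imwrite(f"pics/{n}22.png",cv2.resize(g["frame"][90:240,220:370,::-1],None,fx=4,fy=4,interpolation=2))
E
```

```text
35.0 [ 0.5843 -0.1649  0.0994] 0.40194845008509905 [ 0.6 -0.  -2.7]
n 530 509 slope x,y deg [-0.35  4.97] rect [ 585.3 -114.1] [ 39.3 189.2] 0.34 ymin/max [-0.2048 -0.0197] z top at c 0.1555 xmed 0.5853
n 530 300 slope x,y deg [8.75 3.89] rect [ 586.2 -116.8] [ 47.2 200.2] 3.94 ymin/max [-0.2151 -0.0172] z top at c 0.1575 xmed 0.5823
```

View pics/side22.png

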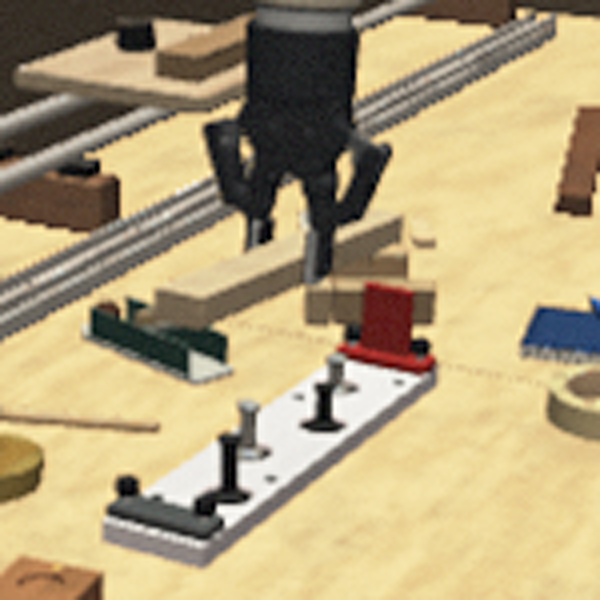

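View pics/w22.png

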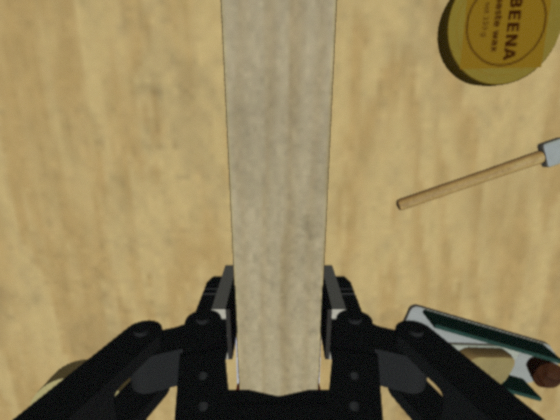

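Scene depth gives the held batten a slope of 4.97° down to the stop, centre y ≈ −0.169, x ≈ 0.585, and the pegs are clear beneath it. I'll lower about 80 mm along world z.

Call:
carry_out(moves=[[[0, 0, 0, 0, 0.03, 0.4, -1], [0, 0, 0, 0, 0.04, 0.45, -1], [0, 0, 0, 0, 0.04, 0.45, -1], [0, 0, 0, 0, 0.03, 0.35, -1], [0, 0, 0, 0, 0.02, 0.2, -1], [0, 0, 0, 0, 0.01, 0.1, -1], [0, 0, 0, 0, 0, 0, -1], [0, 0, 0, 0, 0, 0, -1]]])

```text
time: 35.82
tool_pos: [0.5851, -0.1657, 0.0216]
tool_rot: [-0.042, 0.999, -0.01, 0.0]
contact_force: [0.6, 0.2, -1.6]
gripper_width: 0.411
```

Call:
carry_out(moves=[[[0, 0, 0, 0, 0, 0, -1], [0, 0, 0, 0, 0, 0, -1], [0, 0, 0, 0, 0, 0, -1], [0, 0, 0, 0, 0, 0, -1]]])

```text
time: 36.15
tool_pos: [0.5849, -0.1656, 0.0215]
tool_rot: [-0.042, 0.999, -0.01, 0.0]
contact_force: [0.2, 0.1, -2.4]
gripper_width: 0.408
```

```bash
python3 - <<'E'
from h import *
from plant import grab_frame
f=wrist("w23")
for n in("scene","side"):
    g=grab_frame(n);batten(g,g["world_from_camera"],.04,.1)
    cv2.imwrite(f"pics/{n}23.png",cv2.resize(g["frame"][120:240,220:370,::-1],None,fx=5,fy=5,interpolation=2))
E
```

```text
36.15 [ 0.5849 -0.1656  0.0215] 0.4075243209680602 [ 0.2  0.1 -2.4]
n 526 496 slope x,y deg [0.76 4.75] rect [ 587.8 -114.9] [ 47.7 191.5] 4.3 ymin/max [-0.2044 -0.0201] z top at c 0.0776 xmed 0.5854
n 545 336 slope x,y deg [6.09 4.13] rect [ 586.5 -122.2] [ 50.6 209.2] 4.64 ymin/max [-0.2215 -0.0186] z top at c 0.0795 xmed 0.5828
```

View pics/side23.png

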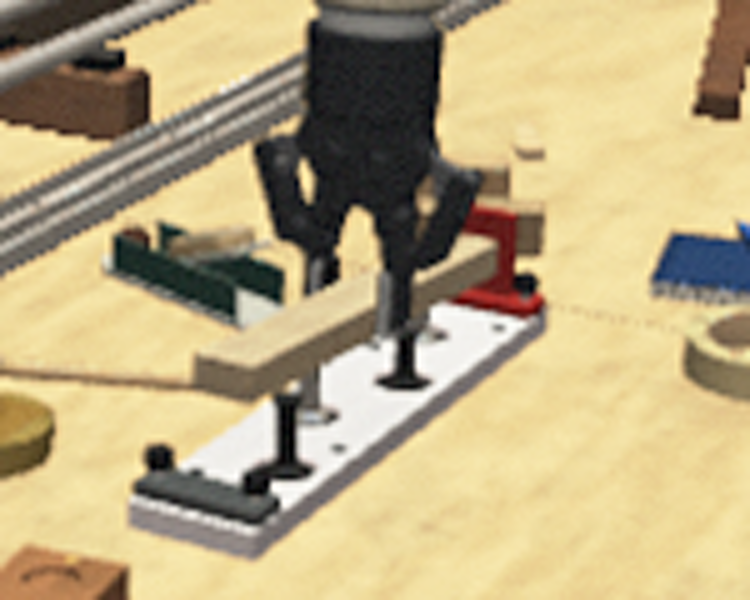

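The batten is about 5 mm above the points, with nothing touching. I'll creep down, watching the force.

Call:
carry_out(moves=[[[0, 0, 0, 0, 0, 0.04, -1], [0, 0, 0, 0, 0.01, 0.04, -1], [0, 0, 0, 0, 0, 0.02, -1], [0, 0, 0, 0, 0, 0, -1], [0, 0, 0, 0, 0, 0, -1], [0, 0, 0, 0, 0, 0, -1]]])

```text
time: 36.8
tool_pos: [0.5845, -0.1655, 0.0168]
tool_rot: [-0.043, 0.999, -0.01, -0.0]
contact_force: [0.6, 0.3, -2.3]
gripper_width: 0.41
```

Call:
carry_out(moves=[[[0, 0, 0, 0, 0, 0.03, -1], [0, 0, 0, 0, 0, 0, -1], [0, 0, 0, 0, 0, 0, -1], [0, 0, 0, 0, 0, 0, -1]]])

```text
time: 37.13
tool_pos: [0.5846, -0.1654, 0.0158]
tool_rot: [-0.043, 0.999, -0.01, -0.0]
contact_force: [-0.3, -0.0, -2.9]
gripper_width: 0.409
```

```bash
python3 - <<'E'
from h import *
from plant import grab_frame
f=wrist("w24")
for n in("scene","side"):
    g=grab_frame(n);batten(g,g["world_from_camera"],.04,.1)
E
```

```text
37.1333 [ 0.5846 -0.1654  0.0158] 0.40874905519177807 [-0.3 -0.  -2.9]
n 511 477 slope x,y deg [0.2  4.88] rect [ 586.9 -114.8] [ 48.2 192.7] 4.88 ymin/max [-0.2012 -0.0194] z top at c 0.072 xmed 0.5854
n 541 332 slope x,y deg [5.07 3.84] rect [ 586.8 -120.7] [ 51.6 215.5] 4.39 ymin/max [-0.216  -0.0175] z top at c 0.0743 xmed 0.5831
```

Call:
carry_out(moves=[[[0, 0, 0, 0, 0, 0.02, -1], [0, 0, 0, 0, 0, 0, -1], [0, 0, 0, 0, 0, 0, -1], [0, 0, 0, 0, 0, 0, -1]]])

```text
time: 37.62
tool_pos: [0.5849, -0.1655, 0.0155]
tool_rot: [-0.042, 0.999, -0.01, 0.0]
contact_force: [-0.5, -0.3, 2.6]
gripper_width: 0.409
```

Call:
carry_out(moves=[[[0, 0, 0, 0, 0, 0.02, -1], [0, 0, 0, 0, 0, 0, -1], [0, 0, 0, 0, 0, 0, -1], [0, 0, 0, 0, 0, 0, -1]]])

```text
time: 37.95
tool_pos: [0.5852, -0.1655, 0.0154]
tool_rot: [-0.042, 0.999, -0.01, 0.0]
contact_force: [-1.7, 0.0, 4.8]
gripper_width: 0.412
```

Contact: the force went from −2.6 to +4.8 N as the points took the weight. I'll relieve slightly and open.

Call:
carry_out(moves=[[[0, 0, 0, 0, 0, -0.02, -1], [0, 0, 0, 0, 0, 0, -1], [0, 0, 0, 0, 0, 0, 0.3], [0, 0, 0, 0, 0, 0, 0.3], [0, 0, 0, 0, 0, 0, 0.3], [0, 0, 0, 0, 0, 0, 0.3], [0, 0, 0, 0, 0, 0, 0.3]]])

```text
time: 38.53
tool_pos: [0.5844, -0.1652, 0.0145]
tool_rot: [-0.043, 0.999, -0.01, -0.0]
contact_force: [0.6, 0.3, -0.3]
gripper_width: 0.649
```

```bash
python3 - <<'E'
from h import *
from plant import grab_frame
f=wrist("w25")
for n in("scene","side"):
    g=grab_frame(n);batten(g,g["world_from_camera"],.04,.1)
    cv2.imwrite(f"pics/{n}25.png",cv2.resize(g["frame"][120:240,220:370,::-1],None,fx=5,fy=5,interpolation=2))
E
```

```text
38.5333 [ 0.5844 -0.1652  0.0145] 0.6490652355219834 [ 0.6  0.3 -0.3]
n 530 513 slope x,y deg [-0.64  4.92] rect [ 584.8 -116.2] [193.3  37.7] 88.63 ymin/max [-0.2099 -0.0201] z top at c 0.0717 xmed 0.5849
n 581 351 slope x,y deg [6.35 4.02] rect [ 583.6 -131. ] [227.   38.5] 88.69 ymin/max [-0.2403 -0.0184] z top at c 0.0737 xmed 0.5836
```

View pics/side25.png

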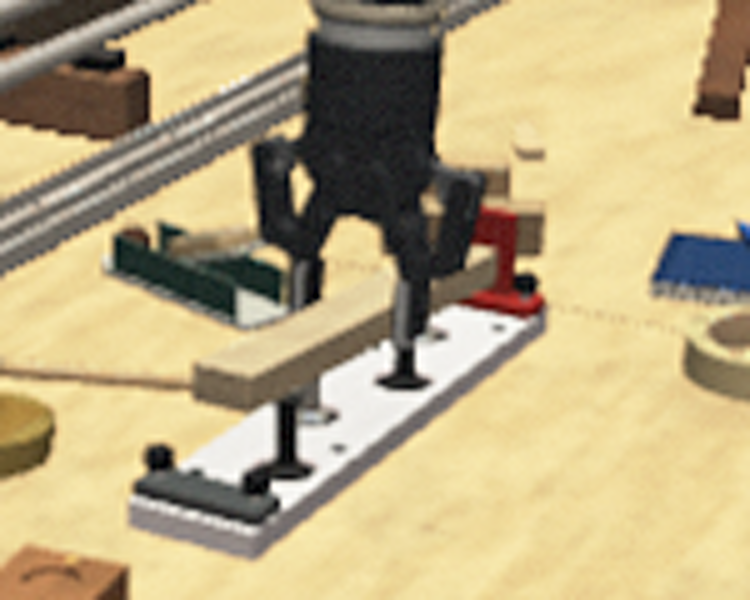

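View pics/w25.png

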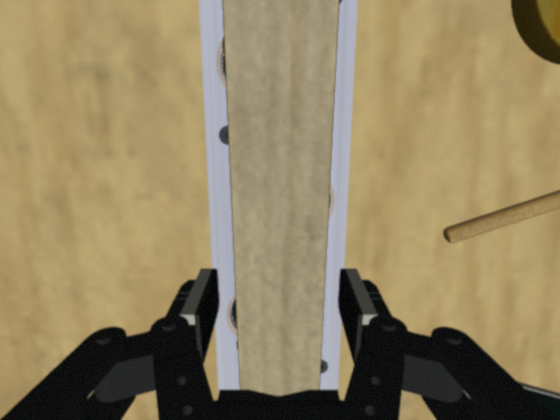

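The batten rests on the points, and the pads are clear on both sides. I'll retreat along the tool axis and look from above.

Call:
carry_out(moves=[[[0, 0, 0, 0, 0, -0.3, 0.3], [0, 0, 0, 0, 0, -0.6, 0.3], [0, 0, 0, 0, 0, -0.8, 0.3], [0, 0, 0, 0, 0, -0.8, 0.3], [0, 0, 0, 0, 0, -0.8, 0.3], [-0.98, 0, 0, 0, 0.3, -0.8, 0.3], [0, 0, 0, 0, 0.5, -0.8, 0.3], [0, 0, 0, 0, 0.3, -0.4, 0.3]]])

```text
time: 39.35
tool_pos: [0.5853, -0.2245, 0.2321]
tool_rot: [0.002, 1.0, -0.009, 0.003]
contact_force: [-0.1, -1.3, -0.1]
gripper_width: 0.651
```

Call:
carry_out(moves=[[[0, 0, 0, 0, 0, 0, 0.3], [0, 0, 0, 0, 0, 0, 0.3], [0, 0, 0, 0, 0, 0, 0.3], [0, 0, 0, 0, 0, 0, 0.3], [0, 0, 0, 0, 0, 0, 0.3], [0, 0, 0, 0, 0, 0, 0.3], [0, 0, 0, 0, 0, 0, 0.3], [0, 0, 0, 0, 0, 0, 0.3]]])

```text
time: 40.02
tool_pos: [0.5835, -0.2229, 0.2246]
tool_rot: [-0.0, 1.0, -0.009, -0.001]
contact_force: [-0.4, -1.0, -0.0]
gripper_width: 0.65
```

```bash
python3 - <<'E'
from h import *
from plant import grab_frame
f=wrist("w26");batten(f,f["T"],.04,.1)
for n in("scene","side"):
    g=grab_frame(n);batten(g,g["world_from_camera"],.04,.1)
    cv2.imwrite(f"pics/{n}26.png",cv2.resize(g["frame"][120:240,220:370,::-1],None,fx=5,fy=5,interpolation=2))
E
```

```text
40.0167 [ 0.5835 -0.2229  0.2246] 0.650301684318786 [-0.4 -1.  -0. ]
n 9956 9950 slope x,y deg [0.12 4.91] rect [ 585.3 -192.6] [253.7  36. ] 88.83 ymin/max [-0.3182 -0.0661] z top at c 0.0737 xmed 0.5856
n 802 774 slope x,y deg [-0.22  4.93] rect [ 583.8 -171.4] [302.3  39.6] 88.62 ymin/max [-0.3177 -0.0213] z top at c 0.0716 xmed 0.5831
n 835 503 slope x,y deg [9.43 4.48] rect [ 582.8 -176.9] [319.7  38.5] 88.4 ymin/max [-0.326  -0.0181] z top at c 0.0729 xmed 0.5809
```

View pics/side26.png

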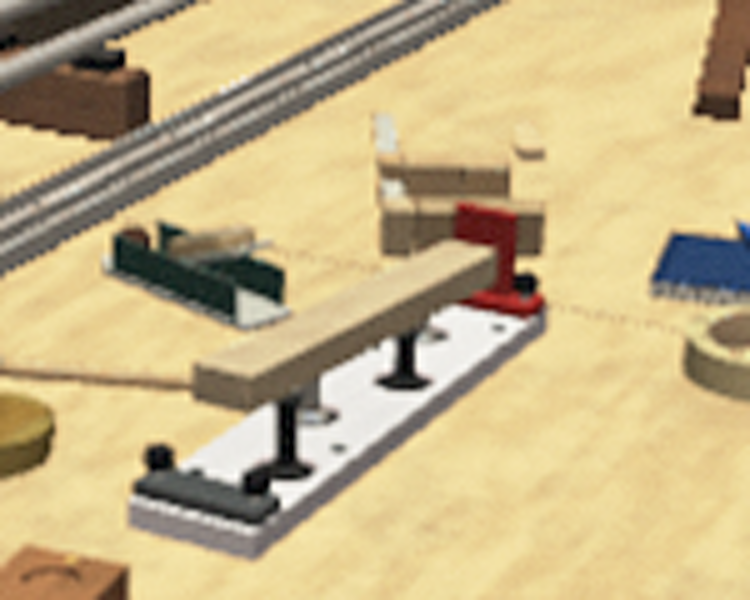

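View pics/w26.png

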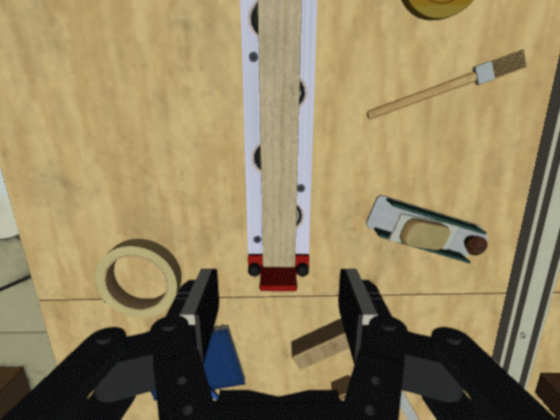

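Final checks pass. Slope is 4.91°, top at mid-length is 73.7 mm (centre about 62.7 mm), lateral offset about 1.4 mm, and the low end is about 15 mm from the stop. Handing in.

```bash
python3 - <<'E'
from h import *
from plant import *
f=wrist("w27");batten(f,f["T"],.04,.1)
print(ticket.job_done())
E
```

```text
40.1667 [ 0.5837 -0.2231  0.2252] 0.6512207628419064 [-0.4  0.6 -0.1]
n 9934 9907 slope x,y deg [0.12 4.89] rect [ 585.4 -193.1] [254.6  36. ] 88.85 ymin/max [-0.3188 -0.0663] z top at c 0.0737 xmed 0.5856
the job is handed in; nothing more can be done
None
```

The four pegs stand in the rest in height order, shortest next to the red stop. The batten lies on their points, sloping down to the stop, and I let go of it. I handed the job in at about 40 s of the 112 s; the hand-in reports no verdict.

**Pegs:** after placing, each top was within 0.3 mm of its expected height and each head within 1.5 mm of its socket centre.

**Batten, from the last wrist view:**

| Check | Measured | Required |
|---|---|---|
| Slope down to the stop | 4.9° | 3 to 6.5° |
| Middle above the rest's underside | about 62.7 mm | 58 to 68 mm |
| Offset from the rest's centre line | about 1.4 mm | 12 mm |
| Offset along the rest | about 2.5 mm, away from the stop | from 16 mm towards the stop to 20 mm away |
| Low end to the stop | about 15 mm | 0 to 30 mm |
| Alignment with the rest | about 0.1° | 8° |

Two views a fraction of a second apart showed the batten unchanged within measuring noise, and the gripper was well clear above it.

**Checks that disagreed:**
- **Reported TCP:** it lies about 39 mm beyond the real fingertips. My first grasp closed on air above peg 0 and disturbed nothing. All three cameras confirmed the offset, and I allowed for it from then on.
- **Scene camera:** it put the batten about 2 mm lower than the wrist camera did. That is the calibration tolerance.
- **Side camera:** it sees the batten's side face, so its plane fit was skewed (slope 4.5°, with a false sideways tilt), and I did not use it.

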